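# Change over the carvings on the stall's display stands

### The arm

A 6-joint arm with a two-finger parallel gripper is mounted at the origin on the work surface. World frame = base frame: x ahead of the robot, y to its left, z up, the work surface at z = 0. Lengths are in m, angles in rad, forces in N, time in s.
With the tool pointing down it reaches from about 0.35 to 0.725 m from the base axis. Payload 6 kg.
Tool frame: the origin (TCP) lies midway between the tips of the shut fingers; the grasp point (between the pads) lies 19 mm behind it; z points along the fingers, y is the line along which they close (so a half turn about z gives the same grasp; the last joint's range is limited). The gripper opens to 85 mm and grips with 20 to 120 N. Pads are 22 mm wide; open, the fingers measure 114 mm over their backs; the gripper's body (76 mm by 85 mm) begins 54 mm behind the grasp point. The pads swing forward as they close: fully open they stand 13 mm farther back than shut.
Start: joints at [-0.876, 0.04, 0.085, 0, -1.615, -0.334], TCP at [0.212, -0.561, 0.199] pointing down, gripper open.
Joint ranges: [-2.56, 2.56], [-1.29, 2.01], [-1.08, 1.49], [-3.29, 1.98], [-2.81, -0.18], [-2.99, 2.99]. Speed limits (rad/s): [2.57, 2.57, 3.01, 3.14, 3.14, 3.14].

### API

Orientations are given as a unit quaternion [w, x, y, z].
In Python, from workcell import * gives the robot as it stands.
- The arm moves only by the tool servo_tool, never from a script. Its argument "rows" is text: rows parted by semicolons, each of 6 numbers parted by spaces: the shift along the tool's x, y, z scaled (see below), then the turn, a rotation vector about the tool's x, y, z scaled (see below). In form: x y z ax ay az; .... A call has 1 to 5 rows; each row shifts and turns the commanded pose from where the row before left it, along the tool's axes as they then stand; what a row does not reach is not made up. The controller multiplies each number of a shift by 0.02 m and each number of a turn by 5 degrees. A row lasts 1/12 s, in which the tool goes at most 41.7 mm and 7.16 degrees, less where a joint would pass 70% of its speed; a pose out of reach is approached as far as the arm can. A call with a number of a shift or a turn outside -1 to 1 is refused whole. A call with a gripper value outside its range is refused whole. "grip" is the closure, from -1 (fully open) to 1 (shut), set as the call begins (left out, the last holds). The fingers move at their own pace and stop on an object; "force" is the grip in N (left out, the last holds). Time passes only in rows, so rows that do not move let the fingers close. It gives the time, the measured TCP pose, the force, the opening and the grip force at its end, in the units of the state.
- state(): the state, without advancing time (a new reading comes with each control period).
- grab_frame(name): name is "scene" or "top" or "wrist"; returns a dict with "frame" (480x640x3 uint8, red, green, blue), "depth" (480x640 float32, m along the optical axis (not along the pixel's ray), 0 where there is no reading), "K" (3x3 intrinsics, pixels), "R" (3x3) and "t" (3): a world point X has camera coordinates R X + t. Camera axes: x right, y down, z forward; pixel columns grow to the right and rows downward; lengths in m; the calibration is good to about 2 mm. A picture is of the moment at which its call begins.
- sign_off(): hands the job in; it is judged then, once.
Trained networks look in a picture, given as the dict that the camera call returned (one of the last four; its "shot" number tells which), for a name from the list of things; names that differ only in an ending like _2 or _b are one class to them, and where a whole thing is asked for, a point or a joint stands for the part that bears it (a point fixed in the world has none). Each returns a list of dicts, best first, with "p" (0 to 1); they miss things now and then, are a little off and sometimes report something else, mostly with a low value. They report only what shows in the picture. A call takes as long as a camera call. They do not tell look-alikes from the thing itself.
- spot_in(picture, target): "location" ([row, column] as shares, 0 to 1, of the picture: columns of its width, rows of its height, amid what is visible of it).
- masks_of(picture, target): "mask" (480x640 bool, what is visible of it) and "location" ([row, column] as shares, 0 to 1, of the picture: columns of its width, rows of its height, amid what is visible of it).
- pinpoint(picture, target): "location" ([row, column] as shares, 0 to 1, of the picture: columns of its width, rows of its height: a listed point, or the origin of a listed thing).
The state is a dict: "time_s": time; "q": joint angles; "qd": joint speeds; "effort": joint torques, N m; "eef_pos": TCP position; "tool_rot": TCP orientation; "wrist_force": force on the tool from outside, world axes, zero at the start; "torque": the same for the moment, N m; "width": finger opening in m; "gripper_force": force on a finger pad.
Only numpy, scipy, OpenCV 4.12 (cv2) and the standard library are available. Lean on these libraries where they do the work, as an engineer would, in place of code of your own. Each camera call takes 0.05 s, during which the arm holds its last target. There are 200 camera calls.

### The job

All four stone carvings are standing on the wrong display stands: change them over so that the minaret stands on the blue stand, the elephant on the red, the lidded jar on the yellow and the black beaker on the green, each upright in the middle of its stand, with the bare plywood block empty again at the end. A stand holds only one carving at a time, so park one on the bare block while you make room. Set the stone down gently, never dropping or toppling a carving, and leave the amber vase where it is.

Things in the scene. Friction and masses are not known exactly. Their poses are not given: they have to be found in the camera images.
- minaret: loose cream stone model of a square minaret: foot 42 x 42 x 12 mm, straight square shaft 36 x 36 mm from 12 to 78 mm up, then a 24 mm turret and a small dome, 108 mm high, about 0.2 kg. Origin at the centre of its underside, z up through the dome, x and y square to the shaft's faces. The four larger minarets at the back are other stock.
- elephant: loose grey stone elephant on four legs. Rounded body block 62 mm long (x), 36 mm wide (y), with flat sides from about 28 to 44 mm up and its back at 53 mm; head, ears, tusks and trunk reach forward to x = +68 mm (the ears stay at x = 24 mm and beyond), the tail to x = -38 mm. About 0.2 kg. Origin under the middle of the body, level with the soles; x points to the head, z up.
- jar: loose round pink stone jar with a cream knobbed lid that is one solid piece with it: body 52 mm across with upright sides from 6 to 42 mm up, lid 42 mm across above that, knob 17 mm across with its top at 67 mm. About 0.2 kg. Origin at the centre of the underside, z up.
- beaker: loose round black stone beaker, open at the top: upright sides, 52 mm across, 55 mm high, wall 6 mm, floor 10 mm. About 0.18 kg. Origin at the centre of the underside, z up.
- stand_blue: Blue-topped fixed square wooden display stand, 90 x 90 mm and 20 mm high, plywood sides; origin at the centre of its underside, so the top centre is 20 mm above it; x and y run parallel to its edges, z is up. The minaret belongs here.
- stand_red: Red-topped fixed square wooden display stand, 90 x 90 mm and 20 mm high, plywood sides; origin at the centre of its underside, so the top centre is 20 mm above it; x and y run parallel to its edges, z is up. The elephant belongs here.
- stand_yellow: Yellow-topped fixed square wooden display stand, 90 x 90 mm and 20 mm high, plywood sides; origin at the centre of its underside, so the top centre is 20 mm above it; x and y run parallel to its edges, z is up. The jar belongs here.
- stand_green: Green-topped fixed square wooden display stand, 90 x 90 mm and 20 mm high, plywood sides; origin at the centre of its underside, so the top centre is 20 mm above it; x and y run parallel to its edges, z is up. The beaker belongs here.
- spare_block: fixed bare plywood block, unpainted, 90 x 90 mm and 20 mm high, empty at the start: the free spot for parking a carving. Origin at the centre of its underside, z up.
- vase: loose slender amber glass vase, 38 mm across at the widest, 70 mm high, standing on the bench among the stands; not to be disturbed. Origin at the centre of its underside, z up.
There are look-alikes about, which are no part of the job. What is shaped like the elephant but pink or purple is not meant. What is shaped like the jar but purple is not meant.

How it is judged:
By the outcome, as a careful person would: the job done as asked, in the order asked, and still so for the second after the job is handed in, with the robot touching nothing.
It also fails if it takes over 138 s, if anything falls off the work surface, if the arm or the gripper's body presses on something with over 40 N, if the wrist force passes 120 N, or if a joint passes its speed limit or range.

## Working session

There is one attempt and no reset: what is moved stays moved. The work goes in short steps, Python scripts to look and compute and a tool call to move; the robot and the scene stay as the last step left them, time stands still between calls to the robot, and variables do not carry over. Pictures are saved under pics/ and viewed, at most 14 in all, crops included, and the job is handed in when it is done.

Besides the shell and the picture viewer there is one more tool, called after "Emit:" as a command line: name --argument value ..., lists and objects as JSON in quotes. servo_tool: Moves the arm, as the interface text tells. Shifts and turns lie within -1 to 1; 1 stands for 0.02 m of shift or 5 degrees of turn. Its arguments: {"type":"object","properties":{"rows":{"type":"string"},"grip":{"type":"number"},"force":{"type":"number"}},"required":["rows"]}

```bash
ls; mkdir -p pics
python3 - <<'E'
from workcell import *
import cv2
print(state())
for n in ("scene","top"):
    f=grab_frame(n); cv2.imwrite(f"pics/{n}0.png",f["frame"][...,::-1]); print(n,f["K"].tolist(),f["R"].tolist(),f["t"].tolist())
E
```

```text
pics
{'time_s': 0.0, 'q': array([-8.76352578e-01,  4.08238146e-02,  8.37903539e-02, -4.40299751e-04,
       -1.61547362e+00, -3.33727793e-01]), 'qd': array([ 0.00027112, -0.0001585 ,  0.00039163, -0.0023945 , -0.00019201,
        0.00070105]), 'effort': array([-1.13665734e-03, -3.68208647e+01,  3.47414517e+01,  6.93246692e+00,
       -5.39876113e-03,  2.47619653e-05]), 'eef_pos': array([ 0.21171473, -0.5610005 ,  0.19776543]), 'tool_rot': array([-2.29112435e-04, -1.79391174e-01,  9.83777427e-01,  8.52965691e-04]), 'wrist_force': array([-0.7510743 , -0.05348858, -0.13263593]), 'torque': array([ 0.00684491, -0.01276442, -0.00648795]), 'gripper_force': 0.0, 'width': 0.0853469929392153}
scene [[575.6748632468015, 0.0, 322.77415393386923], [0.0, 575.6748632468015, 228.75061973442658], [0.0, 0.0, 1.0]] [[-0.5037049239534843, 0.8638621633773611, 0.004848945246114284], [0.6654380028313743, 0.39157393941874036, -0.6355014668400696], [-0.5508843925659955, -0.3168785455865921, -0.7720844340965048]] [0.1828343169466142, -0.3245813006732954, 1.521594356378218]
top [[532.805270081377, 0.0, 315.1039393526706], [0.0, 532.805270081377, 237.74362383467337], [0.0, 0.0, 1.0]] [[-0.007717276296386888, -0.9997227642284677, -0.022244961900546884], [-0.9949218372016918, 0.00990892534437109, -0.10016162467597098], [0.1003542799574369, 0.021359023430654295, -0.9947224791932234]] [0.10118332994264588, 0.47961555058433586, 0.9325181967503544]
```

View pics/scene0.png

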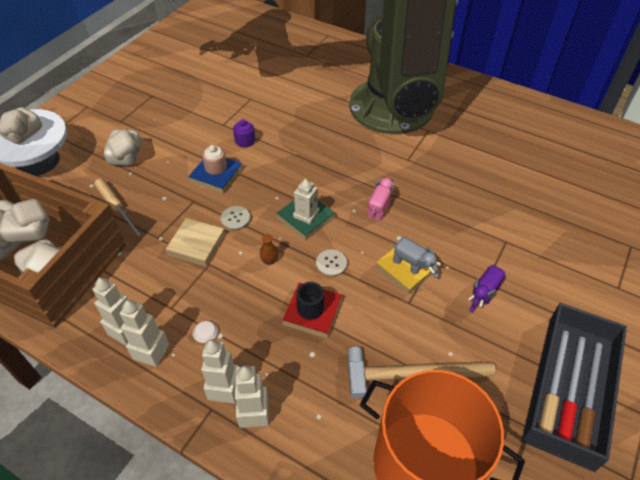

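View pics/top0.png

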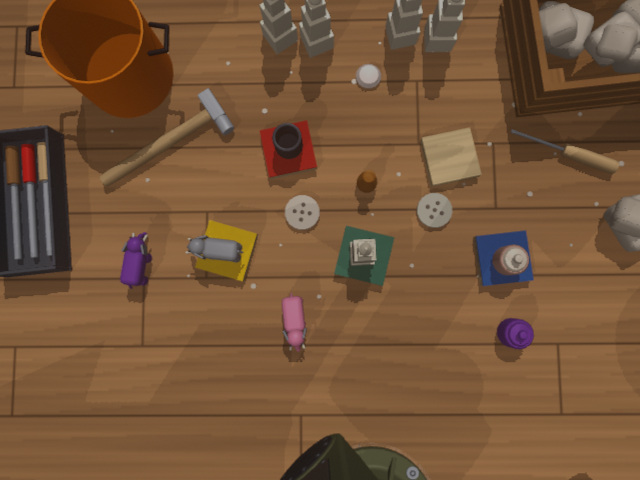

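The scene view shows the jar on blue (215,165), minaret on green (305,205), elephant on yellow (413,255), beaker on red (310,300), spare block (195,243) and vase (268,250). The top view shows the same arrangement, with nothing hidden by the arm. The decoys are the pink and purple elephants and the purple jar.

```bash
cat > h.py <<'E'
from workcell import *
import numpy as np, cv2
from scipy.spatial.transform import Rotation as Ro
def cloud(f):
    d=f["depth"]; v,u=np.indices(d.shape); K=f["K"]
    c=np.stack([(u-K[0,2])/K[0,0]*d,(v-K[1,2])/K[1,1]*d,d],-1)
    P=(c-f["t"])@f["R"]; P[d==0]=np.nan
    return P
def yaw_of(q=None):
    q=state()["tool_rot"] if q is None else q
    R=Ro.from_quat(np.r_[q[1:],q[0]]).as_matrix()
    return R
def plan(xy,z=None,ydir=None):
    """print moves in units: ydir = wanted world angle(deg) of tool y axis (mod 180)"""
    s=state(); R=yaw_of(s["tool_rot"]); p=s["eef_pos"]
    cur=np.degrees(np.arctan2(R[1,1],R[0,1])); dw=0
    if ydir is not None: dw=(ydir-cur+90)%180-90   # world ccw turn
    Rn=Ro.from_euler("z",dw,degrees=True).as_matrix()@R
    t=np.r_[xy,p[2] if z is None else z]-p
    u=R.T@t/0.02; un=Rn.T@t/0.02
    print("pos",p.round(4),"ydir %.1f tilt"%cur,R[:2,2].round(4),"q1,q6",s["q"][[0,5]].round(2),"| turn az units %.2f"%(-dw/5),"| shift before turn",u.round(2)," after turn",un.round(2),"t %.1f"%s["time_s"])
def rect(xy):
    (c,s,a)=cv2.minAreaRect((xy*1000).astype(np.float32)); return np.round(c,1),np.round(s,1),round(a%90,1)
E
python3 - <<'E'
from h import *
F={n:grab_frame(n) for n in("top","scene")}
C={n:cloud(f) for n,f in F.items()}
for n,f in F.items():
    hsv=cv2.cvtColor(f["frame"],cv2.COLOR_RGB2HSV); P=C[n]
    print("==",n)
    for t in ("stand_blue","stand_red","stand_yellow","stand_green","spare_block","minaret","elephant","jar","beaker","vase"):
        for m in masks_of(f,t)[:3]:
            k=m["mask"]&np.isfinite(P[...,0]); 
            if k.sum()<20: continue
            q=P[k]
            if t[:5] in("stand","spare"):
                g=q[abs(q[:,2]-.02)<.006]
                # strip outliers
                print(t,round(m["p"],2),"z",np.median(g[:,2]).round(4),len(g),*rect(g[:,:2]) if len(g)>20 else "")
            else:
                print(t,round(m["p"],2),"n",len(q),"med",np.median(q,0).round(3),"zmax",np.percentile(q[:,2],99).round(4))
    np.savez(f"{n}.npz",P=P,rgb=f["frame"])
E
```

```text
== top
stand_blue 0.87 z 0.02 1657 [ 442.5 -241.3] [90.1 92.2] 5.9
stand_yellow 0.89 z 0.02 1509 [460.6 258.5] [90.4 89.8] 73.4
stand_green 0.7 z 0.02 1835 [449.4   8.8] [89.9 90.5] 75.5
spare_block 0.64 z 0.02 2443 [ 629.7 -153.1] [91.1 91.8] 10.9
minaret 0.77 n 641 med [0.45  0.017 0.098] zmax 0.1269
elephant 0.8 n 1079 med [0.334 0.134 0.052] zmax 0.0605
elephant 0.79 n 1023 med [0.46  0.268 0.072] zmax 0.0795
elephant 0.77 n 1176 med [0.44  0.411 0.051] zmax 0.0597
jar 0.86 n 877 med [ 0.311 -0.244  0.048] zmax 0.0671
jar 0.61 n 944 med [ 0.436 -0.235  0.067] zmax 0.0878
beaker 0.91 n 855 med [0.656 0.145 0.053] zmax 0.0779
vase 0.58 n 347 med [0.578 0.004 0.044] zmax 0.0733
== scene
stand_blue 0.83 z 0.0198 717 [ 444.2 -244.3] [92.4 94.1] 4.7
stand_red 0.92 z 0.0198 1102 [647.4 141.7] [94.6 90.7] 11.7
stand_yellow 0.57 z 0.0194 829 [472.9 251. ] [93.7 68. ] 75.1
stand_green 0.93 z 0.0197 737 [449.4   5.6] [92.3 93.3] 74.9
spare_block 0.77 z 0.0199 1537 [ 629.6 -156.9] [93.6 93.4] 12.0
minaret 0.74 n 854 med [0.466 0.017 0.073] zmax 0.1247
elephant 0.96 n 1003 med [0.471 0.27  0.069] zmax 0.0786
elephant 0.76 n 754 med [0.353 0.135 0.049] zmax 0.0592
elephant 0.57 n 823 med [0.453 0.415 0.051] zmax 0.0598
jar 0.71 n 461 med [ 0.322 -0.245  0.041] zmax 0.066
jar 0.6 n 1266 med [0.67  0.162 0.019] zmax 0.0235
jar 0.59 n 578 med [ 0.448 -0.237  0.062] zmax 0.0867
beaker 0.96 n 983 med [0.655 0.14  0.054] zmax 0.0774
vase 0.92 n 482 med [0.589 0.002 0.034] zmax 0.073
vase 0.18 n 571 med [ 0.448 -0.237  0.062] zmax 0.0867
```

Run:
```python
from h import *
from scipy.optimize import least_squares
st={"blue":(.443,-.243),"red":(.647,.143),"yellow":(.461,.257),"green":(.449,.007),"spare":(.63,-.155)}
for n in("top","scene"):
    z=np.load(n+".npz");P=z["P"].reshape(-1,3);print(n)
    def near(s,lo,hi,r=.07):
        c=st[s];return P[(np.hypot(P[:,0]-c[0],P[:,1]-c[1])<r)&(P[:,2]>lo)&(P[:,2]<hi)]
    def circ(q,r):
        f=lambda p:np.hypot(q[:,0]-p[0],q[:,1]-p[1])-r
        s=least_squares(f,q[:,:2].mean(0),loss="soft_l1",f_scale=.002);return s.x.round(4),np.abs(f(s.x)).mean().round(4),len(q)
    q=near("red",.017,.023);print("red",rect(q[:,:2]),len(q))
    print("jar body",circ(near("blue",.03,.058,.06),.026),"lid",circ(near("blue",.064,.068,.06),.021), "knob",near("blue",.083,.09)[:,:2].mean(0).round(4))
    q=near("red",.0725,.08,.06);print("beaker rim",circ(q,.023),"outer",circ(near("red",.03,.07,.06),.026))
    q=near("green",.125,.2);print("dome",q.mean(0).round(4),len(q)); q=near("green",.04,.09);print("shaft",rect(q[:,:2]),len(q))
    q=near("green",.094,.1);print("shaft top",rect(q[:,:2]),len(q))
    q=near("yellow",.05,.062);print("eleph sides",rect(q[:,:2]),len(q))
    q=near("yellow",.069,.076,.09);print("eleph back",rect(q[:,:2]),len(q),q.mean(0).round(4))
z=np.load("top.npz");im=z["rgb"];big=cv2.resize(im[190:310,170:290],None,fx=5,fy=5,interpolation=cv2.INTER_CUBIC)
cv2.imwrite("pics/el.png",big[...,::-1])
```

```text
top
red (array([647.5, 145.5]), array([91.1, 89.9]), 11.5) 1372
jar body (array([ 0.4373, -0.2434]), np.float64(0.0003), 145) lid (array([ 0.4371, -0.2431]), np.float64(0.0017), 202) knob [ 0.4371 -0.2419]
beaker rim (array([0.6526, 0.1438]), np.float64(0.0015), 248) outer (array([0.6479, 0.1403]), np.float64(0.0051), 429)
dome [0.4529 0.0136 0.1267] 18
shaft (array([443.4,  22.1]), array([48.5, 23.8]), 47.4) 65
shaft top (array([452.9,  13.1]), array([36.3, 35.1]), 89.9) 233
eleph sides (array([459.9, 272.3]), array([99.2, 38.5]), 76.9) 57
eleph back (array([459.4, 272. ]), array([84.6, 39.9]), 77.7) 717 [0.4597 0.2666 0.0725]
scene
red (array([647.1, 141.5]), array([93.8, 90.5]), 11.9) 999
jar body (array([ 0.4364, -0.2477]), np.float64(0.0013), 200) lid (array([ 0.4371, -0.247 ]), np.float64(0.0023), 77) knob [ 0.4387 -0.2455]
beaker rim (array([0.6537, 0.1406]), np.float64(0.0016), 204) outer (array([0.6555, 0.1416]), np.float64(0.0034), 557)
dome [0.4544 0.0108 0.1269] 9
shaft (array([461.6,  18. ]), array([28.9, 49.4]), 46.9) 351
shaft top (array([454.5,  10.2]), array([37.1, 36.6]), 4.8) 101
eleph sides (array([466.2, 269.5]), array([40.1, 98. ]), 5.5) 181
eleph back (array([462., 269.]), array([82.2, 43.2]), 87.2) 467 [0.4625 0.2662 0.0724]
```

View pics/el.png

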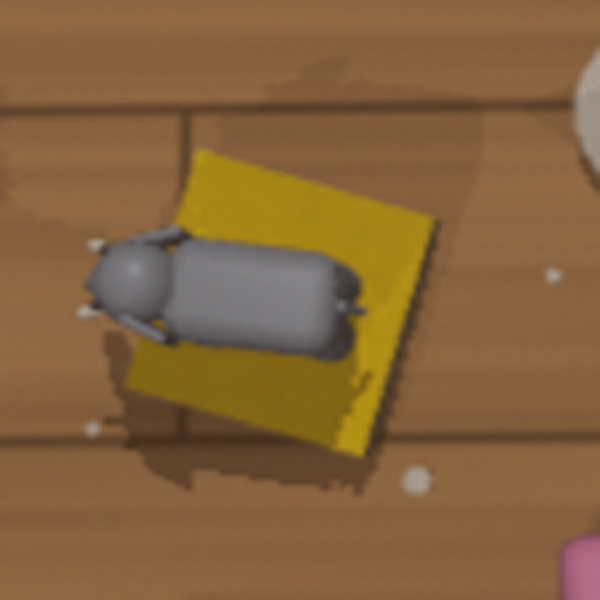

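The crop shows the elephant's head pointing left (world +y), with its body axis about 4° off the image row. Next I'll go above the jar and calibrate with the wrist camera.

```bash
python3 -c "
from h import *
plan((.437,-.245),.2)"
```

```text
pos [ 0.2118 -0.5613  0.1988] ydir 110.7 tilt [-0.0001  0.0001] q1,q6 [-0.88 -0.33] | turn az units 0.00 | shift before turn [-16.12  10.82  -0.06]  after turn [-16.12  10.82  -0.06] t 1.2
```

Emit:
servo_tool --rows "-1 0.68 0 0 0 0;-1 0.68 0 0 0 0;-1 0.68 0 0 0 0;-1 0.68 0 0 0 0;-1 0.68 0 0 0 0" --grip -1

```text
time_s: 1.62
eef_pos: [0.2818, -0.4615, 0.1988]
tool_rot: [0.0, -0.179, 0.984, -0.0]
wrist_force: [1.6, 0.3, 0.7]
width: 0.0855
gripper_force: 0.0
```

Emit:
servo_tool --rows "-1 0.68 0 0 0 0;-1 0.68 0 0 0 0;-1 0.68 0 0 0 0;-1 0.68 0 0 0 0;-1 0.68 0 0 0 0"

```text
time_s: 2.03
eef_pos: [0.3515, -0.3625, 0.199]
tool_rot: [0.0, -0.179, 0.984, -0.0]
wrist_force: [0.1, -0.0, -0.4]
width: 0.0855
gripper_force: 0.0
```

Emit:
servo_tool --rows "-1 0.68 0 0 0 0;-1 0.68 0 0 0 0;-1 0.68 0 0 0 0;-1 0.68 0 0 0 0;-1 0.68 0 0 0 0"

```text
time_s: 2.45
eef_pos: [0.421, -0.2635, 0.199]
tool_rot: [0.0, -0.179, 0.984, -0.0]
wrist_force: [-0.1, -1.0, 0.5]
width: 0.0851
gripper_force: 0.0
```

Emit:
servo_tool --rows "-1 0.6 0 0 0 0;0 0 0 0 0 0;0 0 0 0 0 0"

```text
time_s: 2.7
eef_pos: [0.4354, -0.2455, 0.1987]
tool_rot: [-0.0, -0.18, 0.984, 0.0]
wrist_force: [-0.1, -0.2, 0.1]
width: 0.0855
gripper_force: 0.0
```

Run:
```python
from h import *
plan((.437,-.245),.2)
f=grab_frame("wrist"); cv2.imwrite("pics/w1.png",f["frame"][...,::-1])
R=yaw_of(); print("cam in tool",(R.T@(-f["R"].T@f["t"]-state()["eef_pos"])).round(3), (f["R"]@R).round(3).tolist())
P=cloud(f); np.savez("w1.npz",P=P,rgb=f["frame"])
```

```text
pos [ 0.4354 -0.2455  0.1987] ydir 110.8 tilt [-0.0002  0.0001] q1,q6 [-0.11 -1.1 ] | turn az units 0.00 | shift before turn [-0.08 -0.01 -0.06]  after turn [-0.08 -0.01 -0.06] t 2.7
cam in tool [ 0.067  0.001 -0.176] [[0.001, 1.0, -0.0], [-0.964, 0.001, -0.267], [-0.267, 0.0, 0.964]]
```

View pics/w1.png

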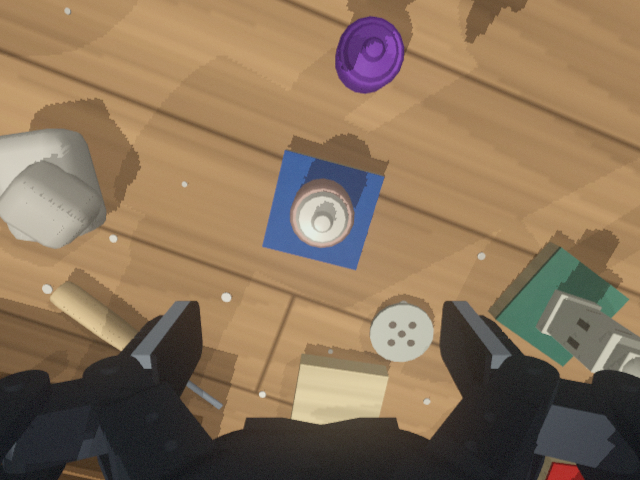

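The wrist view shows the jar at (322,218) on the blue stand, the purple decoy at (370,52) and the open fingers at the bottom corners. I'll measure the jar and stand from this view.

```bash
cat >> h.py <<'E'
from scipy.optimize import least_squares
def circ(q,r):
    f=lambda p:np.hypot(q[:,0]-p[0],q[:,1]-p[1])-r
    s=least_squares(f,q[:,:2].mean(0),loss="soft_l1",f_scale=.002);return s.x.round(4),np.abs(f(s.x)).mean().round(4),len(q)
def near(P,c,lo,hi,r=.07):
    P=P.reshape(-1,3)
    with np.errstate(invalid="ignore"): return P[(np.hypot(P[:,0]-c[0],P[:,1]-c[1])<r)&(P[:,2]>lo)&(P[:,2]<hi)]
E
python3 - <<'E'
from h import *
P=np.load("w1.npz")["P"]
q=near(P,(.443,-.243),.017,.023);print("blue",rect(q[:,:2]),len(q),np.median(q[:,2]))
c=(.437,-.245)
print("body",circ(near(P,c,.03,.058,.05),.026),"lidtop",circ(near(P,c,.064,.08,.04),.021),"knob",near(P,c,.085,.09).mean(0),rect(near(P,c,.085,.09)[:,:2]),rect(near(P,c,.06,.065)[:,:2]))
E
```

```text
blue (array([ 441.9, -242.1]), array([90.5, 90.2]), 6.1) 6360 0.02089516106920969
body (array([ 0.3918, -0.2605]), np.float64(0.0044), 214) lidtop (array([ 0.4373, -0.2436]), np.float64(0.0044), 2636) knob [ 0.43597196 -0.2442433   0.08700774] (array([ 436. , -244.2]), array([12.9, 12.6]), 20.5) (array([ 436.2, -244.2]), array([51. , 50.3]), 21.8)
```

Emit:
servo_tool --rows "-0.07 0.05 1 0 0 0;0 0 1 0 0 0;0 0 1 0 0 0;0 0 1 0 0 0;0 0 1 0 0 0"

```text
time_s: 3.17
eef_pos: [0.4354, -0.2457, 0.0981]
tool_rot: [0.0, -0.179, 0.984, -0.0]
wrist_force: [-0.1, 0.2, -1.2]
width: 0.0854
gripper_force: 0.0
```

Emit:
servo_tool --rows "0 0 1 0 0 0;0 0 1 0 0 0;0 0 1 0 0 0;0 0 0.5 0 0 0;0 0 0.2 0 0 0"

```text
time_s: 3.58
eef_pos: [0.4345, -0.2452, 0.0231]
tool_rot: [-0.001, -0.179, 0.984, 0.001]
wrist_force: [0.0, -0.5, -0.7]
width: 0.0857
gripper_force: 0.0
```

Emit:
servo_tool --rows "0 0 0 0 0 0;0 0 0 0 0 0;0 0 0 0 0 0;0 0 0 0 0 0;0 0 0 0 0 0" --grip 1 --force 40

```text
time_s: 4.0
eef_pos: [0.4368, -0.2451, 0.0272]
tool_rot: [0.001, -0.18, 0.984, -0.001]
wrist_force: [-1.8, 2.7, 5.7]
width: 0.0475
gripper_force: 33.9
```

Emit:
servo_tool --rows "0 0 0 0 0 0;0 0 0 0 0 0;0 0 0 0 0 0"

```text
time_s: 4.25
eef_pos: [0.4368, -0.2451, 0.0272]
tool_rot: [0.001, -0.18, 0.984, -0.001]
wrist_force: [-3.4, 3.1, 6.2]
width: 0.0471
gripper_force: 33.9
```

Emit:
servo_tool --rows "0 0 -0.2 0 0 0;0 0 -0.4 0 0 0;0 0 -0.4 0 0 0;0 0 0 0 0 0"

```text
time_s: 4.58
eef_pos: [0.437, -0.2452, 0.047]
tool_rot: [0.001, -0.18, 0.984, -0.001]
wrist_force: [0.9, -0.7, -1.6]
width: 0.0373
gripper_force: 48.5
```

Run:
```python
from h import *
f=grab_frame("wrist");g=grab_frame("scene")
a=cv2.resize(f["frame"][150:450,120:520],(640,480));b=cv2.resize(g["frame"][90:240,130:330],(800,600),interpolation=cv2.INTER_CUBIC)
cv2.imwrite("pics/g1.png",b[...,::-1]);print({k:state()[k] for k in("wrist_force","torque","width","gripper_force","eef_pos")})
P=cloud(f);p=state()["eef_pos"];q=near(P,p,p[2]+.04,p[2]+.1,.03);print(q[:,2].max(),near(P,p,q[:,2].max()-.004,1,.03).mean(0))
```

```text
{'wrist_force': array([ 0.36862782,  0.32204245, -0.9072658 ]), 'torque': array([ 0.02288191, -0.00017671, -0.03989861]), 'width': 0.037569364507548324, 'gripper_force': 48.471972624579394, 'eef_pos': array([ 0.43610947, -0.24475895,  0.04501374])}
0.14499069595960595 [ 0.42289836 -0.24986468  0.16348378]
```

View pics/g1.png

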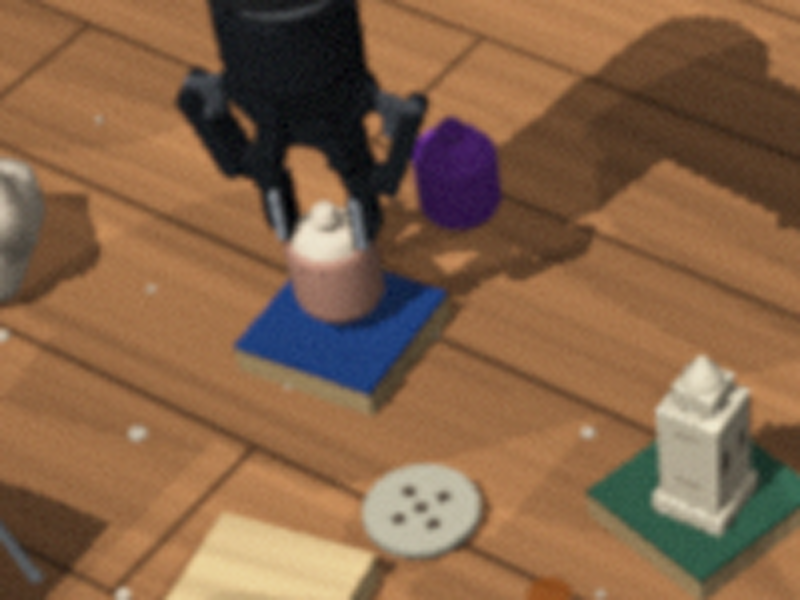

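The scene crop shows the pads gripping the lid rather than the body. I'll measure how high the jar and the fingertips really are.

Run:
```python
from h import *
g=grab_frame("scene");P=cloud(g);im=g["frame"].astype(int)
def sec(u,v):  # crop px -> world
    r=90+v/4;c=130+u/4; return P[int(r),int(c)].round(4),im[int(r),int(c)]
for n,uv in dict(knob=(325,212),lid=(322,240),bodytop=(335,268),body=(335,290),bodylow=(338,312),tipL=(284,232),tipR=(362,240),tipR2=(364,248),padL=(278,200),blue=(360,365)).items(): print(n,*sec(*uv))
f=grab_frame("wrist");cv2.imwrite("pics/w2.png",f["frame"][...,::-1])
```

```text
knob [nan nan nan] [231 218 197]
lid [ 0.4482 -0.2422  0.0859] [236 228 207]
bodytop [ 0.4551 -0.2304  0.0759] [170 126 109]
body [ 0.4562 -0.2323  0.0605] [147 107  93]
bodylow [ 0.458  -0.2311  0.0438] [137 101  87]
tipL [ 0.453  -0.2638  0.0857] [88 90 95]
tipR [ 0.4399 -0.2201  0.0898] [115 119 127]
tipR2 [ 0.4388 -0.2192  0.0833] [91 80 79]
padL [ 0.4552 -0.2624  0.1117] [ 93  97 100]
blue [ 0.4689 -0.2096  0.0224] [ 31  62 120]
```

View pics/w2.png

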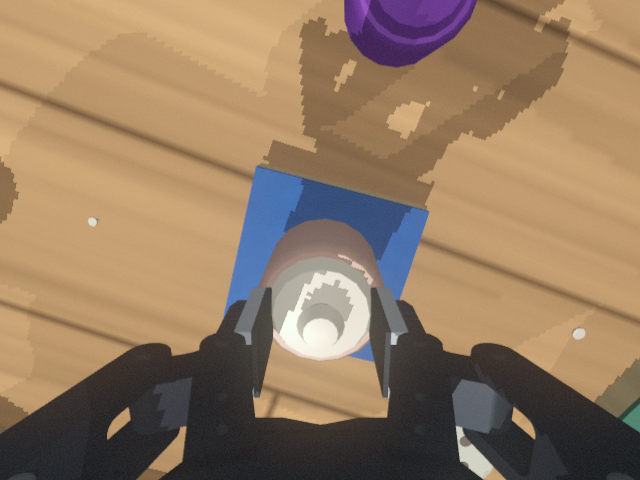

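Run:
```python
from h import *
f=grab_frame("wrist");P=cloud(f);R=yaw_of();p=state()["eef_pos"]
for n,(u,v) in dict(tipL=(262,293),tipL2=(258,300),tipL3=(270,290),tipR=(388,293),tipR2=(380,290),padL=(255,390),knob=(321,333),lid=(285,330),purp=(395,55)).items():
    print(n,P[v,u].round(4),"tool",(R.T@(P[v,u]-p)).round(4))
print({k:state()[k] for k in("wrist_force","width","gripper_force","eef_pos","q")})
```

```text
tipL [ 0.4332 -0.2674  0.0881] tool [ 0.0102 -0.0204 -0.044 ]
tipL2 [ 0.434  -0.2679  0.0928] tool [ 0.0096 -0.0212 -0.0487]
tipL3 [ 0.4331 -0.2651  0.0836] tool [ 0.0095 -0.0182 -0.0395]
tipR [ 0.4175 -0.2255  0.0879] tool [ 0.0101  0.0243 -0.0437]
tipR2 [ 0.4181 -0.228   0.0859] tool [ 0.0104  0.0218 -0.0417]
padL [ 0.4507 -0.2596  0.1165] tool [-0.0089 -0.0193 -0.0723]
knob [ 0.435  -0.2444  0.099 ] tool [ 0.0004  0.0005 -0.0548]
lid [ 0.4449 -0.2548  0.0866] tool [-0.0052 -0.0128 -0.0425]
purp [ 0.3343 -0.249   0.0367] tool [0.0962 0.0317 0.0076]
{'wrist_force': array([-0.00324671, -0.35578099, -2.22125758]), 'width': 0.037084629794541586, 'gripper_force': 48.48006425461335, 'eef_pos': array([ 0.43551978, -0.24470318,  0.04414135]), 'q': array([-1.07957745e-01, -1.95806331e-01, -4.20099099e-01, -3.99767854e-04,
       -1.34760224e+00, -1.10208497e+00])}
```

Run:
```python
from h import *
P1=np.load("w1.npz")["P"];R1=Ro.from_quat([-.18,.984,0,0]).as_matrix();p1=np.array([.4354,-.2455,.1987])
T=(P1-p1)@R1
for u,v in((185,310),(195,305),(160,350),(150,360),(455,310),(490,350),(320,430),(320,460),(250,440)): print("open",u,v,T[v,u].round(4))
f=grab_frame("wrist");R=yaw_of();p=state()["eef_pos"];T=(cloud(f)-p)@R
for u,v in((320,430),(320,460),(250,440),(255,350),(252,385),(385,385),(240,330)): print("closed",u,v,T[v,u].round(4))
fin=T[(abs(abs(T[...,1])-.022)<.006)&(T[...,2]<-.02)&(abs(T[...,0])<.03)]
h,e=np.histogram(fin[:,2],20);print(h,e.round(3))
```

```text
open 185 310 [ 0.01   -0.0435 -0.0573]
open 195 305 [ 0.0086 -0.0424 -0.0506]
open 160 350 [ 0.0101 -0.0422 -0.0815]
open 150 360 [ 0.0085 -0.0441 -0.0838]
open 455 310 [ 0.0105  0.0434 -0.0582]
open 490 350 [ 0.0102  0.0451 -0.0817]
open 320 430 [ 0.0104  0.0002 -0.111 ]
open 320 460 [ 0.0099  0.0003 -0.1177]
open 250 440 [ 0.0099 -0.013  -0.113 ]
closed 320 430 [ 0.0106  0.0003 -0.111 ]
closed 320 460 [ 0.0104  0.0003 -0.1181]
closed 250 440 [ 0.0159 -0.0116 -0.1194]
closed 255 350 [ 0.0042 -0.0188 -0.0715]
closed 252 385 [-0.0064 -0.0199 -0.0733]
closed 385 385 [-0.0075  0.0197 -0.0717]
closed 240 330 [ 0.0109 -0.0227 -0.072 ]
[1166 1662 2132 1867 1798 1147   53  926  906  665 1547  785  731  658
  585  528  822  889  249   91] [-0.131 -0.126 -0.12  -0.115 -0.109 -0.104 -0.098 -0.092 -0.087 -0.081
 -0.076 -0.07  -0.065 -0.059 -0.054 -0.048 -0.042 -0.037 -0.031 -0.026
 -0.02 ]
```

The gripper really sits about 38 mm farther back than the reported TCP: its tips are at tool z ≈ -0.039 and its body at -0.111. So the grasp point in the world is about eef z + 0.057. I'll set the jar down again and re-grip it lower.

Emit:
servo_tool --rows "0 0 0.2 0 0 0;0 0 0.2 0 0 0;0 0 0.1 0 0 0;0 0 0 0 0 0"

```text
time_s: 5.22
eef_pos: [0.4353, -0.2447, 0.0336]
tool_rot: [-0.001, -0.179, 0.984, 0.0]
wrist_force: [0.0, 0.1, -1.7]
width: 0.0371
gripper_force: 48.5
```

Emit:
servo_tool --rows "0 0 0.05 0 0 0;0 0 0 0 0 0"

```text
time_s: 5.38
eef_pos: [0.4358, -0.2448, 0.0336]
tool_rot: [-0.0, -0.179, 0.984, 0.0]
wrist_force: [0.8, -1.0, -1.7]
width: 0.0369
gripper_force: 48.5
```

Run:
```python
from h import *
f=grab_frame("wrist");P=cloud(f);p=state()["eef_pos"];q=near(P,p,p[2]+.04,.12,.01);print("knob top",np.percentile(q[:,2],[90,99]),state()["wrist_force"],p)
```

```text
knob top [0.088457   0.08928505] [-0.24787431  0.30450865 -2.10703168] [ 0.43589804 -0.24484776  0.03374662]
```

Emit:
servo_tool --rows "0 0 0.05 0 0 0;0 0 0 0 0 0"

```text
time_s: 5.6
eef_pos: [0.4361, -0.2449, 0.0331]
tool_rot: [0.0, -0.179, 0.984, -0.0]
wrist_force: [-1.6, -0.2, -0.8]
width: 0.0372
gripper_force: 48.7
```

Emit:
servo_tool --rows "0 0 0.05 0 0 0;0 0 0 0 0 0"

```text
time_s: 5.77
eef_pos: [0.4362, -0.2449, 0.033]
tool_rot: [0.0, -0.18, 0.984, -0.0]
wrist_force: [-3.3, 2.1, 4.9]
width: 0.0371
gripper_force: 50.7
```

Emit:
servo_tool --rows "0 0 0.05 0 0 0;0 0 0 0 0 0"

```text
time_s: 5.93
eef_pos: [0.4363, -0.2449, 0.0329]
tool_rot: [0.0, -0.18, 0.984, -0.0]
wrist_force: [-4.6, 4.2, 9.4]
width: 0.0372
gripper_force: 52.4
```

Emit:
servo_tool --rows "0 0 0 0 0 0;0 0 0 0 0 0;0 0 0 0 0 0;0 0 0 0 0 0;0 0 0 0 0 0" --grip -1

```text
time_s: 6.35
eef_pos: [0.4358, -0.2449, 0.0305]
tool_rot: [-0.0, -0.179, 0.984, 0.0]
wrist_force: [0.5, 0.2, 0.3]
width: 0.085
gripper_force: 0.0
```

Emit:
servo_tool --rows "0 0 0.75 0 0 0;0 0 0.75 0 0 0;0 0 0.75 0 0 0;0 0 0 0 0 0"

```text
time_s: 6.68
eef_pos: [0.4337, -0.2441, -0.0176]
tool_rot: [-0.002, -0.179, 0.984, 0.001]
wrist_force: [-1.2, 0.8, -0.9]
width: 0.0853
gripper_force: 0.0
```

Emit:
servo_tool --rows "0 0 0 0 0 0;0 0 0 0 0 0;0 0 0 0 0 0;0 0 0 0 0 0;0 0 0 0 0 0" --grip 1 --force 40

```text
time_s: 7.1
eef_pos: [0.4369, -0.2452, -0.0127]
tool_rot: [0.001, -0.18, 0.984, -0.001]
wrist_force: [0.3, 0.8, 4.7]
width: 0.0513
gripper_force: 42.3
```

Emit:
servo_tool --rows "0 0 -0.3 0 0 0;0 0 -0.7 0 0 0;0 0 -1 0 0 0;0 0 -1 0 0 0;0 0 0 0 0 0"

```text
time_s: 7.52
eef_pos: [0.4379, -0.2457, 0.0502]
tool_rot: [0.003, -0.18, 0.984, -0.002]
wrist_force: [0.2, -0.8, -0.7]
width: 0.051
gripper_force: 42.1
```

Run:
```python
from h import *
f=grab_frame("wrist");P=cloud(f);p=state()["eef_pos"];q=near(P,p,p[2]+.04,.16,.01);print("knob top",np.percentile(q[:,2],99),q[:,:2].mean(0),{k:state()[k] for k in("wrist_force","width","gripper_force")})
plan((.629,-.1535))
plan((.629,-.1535),None,110.7)
```

```text
knob top 0.15929853100810104 [ 0.43200115 -0.24706401] {'wrist_force': array([-0.23643025,  0.18152751, -1.55049965]), 'width': 0.051380547139765545, 'gripper_force': 42.13577040180098}
pos [ 0.4372 -0.2451  0.048 ] ydir 110.7 tilt [ 0.0037 -0.0007] q1,q6 [-0.11 -1.1 ] | turn az units 0.00 | shift before turn [-10.59   0.9    0.03]  after turn [-10.59   0.9    0.03] t 7.6
pos [ 0.4372 -0.2451  0.048 ] ydir 110.7 tilt [ 0.0037 -0.0007] q1,q6 [-0.11 -1.1 ] | turn az units -0.00 | shift before turn [-10.59   0.9    0.03]  after turn [-10.59   0.89   0.03] t 7.6
```

Emit:
servo_tool --rows "-0.5 0.05 0 0 0 0;-1 0.1 0 0 0 0;-1 0.1 0 0 0 0;-1 0.1 0 0 0 0;-1 0.1 0 0 0 0"

```text
time_s: 7.98
eef_pos: [0.5171, -0.2036, 0.044]
tool_rot: [-0.001, -0.179, 0.984, 0.001]
wrist_force: [-0.2, -1.2, -1.2]
width: 0.0512
gripper_force: 42.1
```

Emit:
servo_tool --rows "-1 0.1 0 0 0 0;-1 0.1 0 0 0 0;-1 0.1 0 0 0 0;-1 0.1 0 0 0 0;-1 0.05 0 0 0 0"

```text
time_s: 8.4
eef_pos: [0.6075, -0.1597, 0.0436]
tool_rot: [-0.001, -0.179, 0.984, 0.001]
wrist_force: [0.0, -0.1, -2.6]
width: 0.0512
gripper_force: 42.1
```

Emit:
servo_tool --rows "-0.8 0 0 0 0 0;-0.3 0 0 0 0 0;0 0 0.5 0 0 0;0 0 0.8 0 0 0;0 0 0.8 0 0 0"

```text
time_s: 8.82
eef_pos: [0.6271, -0.1532, 0.002]
tool_rot: [-0.0, -0.179, 0.984, 0.0]
wrist_force: [-1.0, -0.2, -2.0]
width: 0.051
gripper_force: 42.1
```

Emit:
servo_tool --rows "0 0 0.4 0 0 0;0 0 0.2 0 0 0;0 0 0.1 0 0 0;0 0 0 0 0 0"

```text
time_s: 9.15
eef_pos: [0.6277, -0.1534, -0.0102]
tool_rot: [-0.0, -0.179, 0.984, -0.0]
wrist_force: [-0.7, 0.0, -1.4]
width: 0.051
gripper_force: 42.1
```

Now I'll step down slowly until it touches.

Emit:
servo_tool --rows "0 0 0.05 0 0 0;0 0 0 0 0 0"

```text
time_s: 9.32
eef_pos: [0.6284, -0.1532, -0.0103]
tool_rot: [0.001, -0.179, 0.984, -0.0]
wrist_force: [0.1, 0.2, -1.9]
width: 0.0512
gripper_force: 42.1
```

Emit:
servo_tool --rows "0 0 0.05 0 0 0;0 0 0 0 0 0"

```text
time_s: 9.48
eef_pos: [0.6281, -0.1531, -0.0119]
tool_rot: [0.0, -0.179, 0.984, 0.0]
wrist_force: [-1.0, -0.1, -2.6]
width: 0.0512
gripper_force: 42.1
```

Emit:
servo_tool --rows "0 0 0.05 0 0 0;0 0 0 0 0 0"

```text
time_s: 9.65
eef_pos: [0.6282, -0.1532, -0.0126]
tool_rot: [0.0, -0.18, 0.984, -0.0]
wrist_force: [-0.9, 0.5, 0.9]
width: 0.051
gripper_force: 42.2
```

Emit:
servo_tool --rows "0 0 0.04 0 0 0;0 0 0 0 0 0;0 0 0 0 0 0;0 0 0 0 0 0;0 0 0 0 0 0" --grip -1

```text
time_s: 10.07
eef_pos: [0.628, -0.1532, -0.014]
tool_rot: [0.0, -0.179, 0.984, 0.0]
wrist_force: [-0.0, 0.3, -0.1]
width: 0.0857
gripper_force: 0.0
```

Emit:
servo_tool --rows "0 0 -0.3 0 0 0;0 0 -0.7 0 0 0;0 0 -1 0 0 0;0 0 -1 0 0 0;0 0 -1 0 0 0"

```text
time_s: 10.48
eef_pos: [0.6282, -0.1533, 0.0685]
tool_rot: [0.001, -0.179, 0.984, -0.0]
wrist_force: [0.4, 0.6, 0.3]
width: 0.0854
gripper_force: 0.0
```

Emit:
servo_tool --rows "0 0 -1 0 0 0;0 0 -1 0 0 0;0 0 -1 0 0 0;0 0 -0.6 0 0 0;0 0 0 0 0 0"

```text
time_s: 10.9
eef_pos: [0.6296, -0.1536, 0.1431]
tool_rot: [0.003, -0.179, 0.984, -0.001]
wrist_force: [-0.1, -0.4, -0.1]
width: 0.0853
gripper_force: 0.0
```

Run:
```python
from h import *
f=grab_frame("wrist");P=cloud(f);np.savez("w3.npz",P=P,rgb=f["frame"])
q=near(P,(.629,-.153),.017,.023,.066);print("spare",rect(q[:,:2]),len(q)); q=near(P,(.629,-.153),.084,.09,.03);print("knob",q.mean(0),len(q))
for yd in (90,75.5,-14.5+180,110.7): plan((.4524,.0125),.14,yd)
```

```text
spare (array([ 629.4, -153.8]), array([90.5, 90.2]), 11.3) 8636
knob [ 0.62699576 -0.15323481  0.08671767] 411
pos [ 0.6288 -0.1532  0.1405] ydir 110.7 tilt [0.0039 0.    ] q1,q6 [ 0.07 -1.28] | turn az units 4.13 | shift before turn [ 5.330e+00  1.087e+01 -1.000e-02]  after turn [ 8.82  8.29 -0.02] t 10.9
pos [ 0.6288 -0.1532  0.1405] ydir 110.7 tilt [0.0039 0.    ] q1,q6 [ 0.07 -1.28] | turn az units 7.03 | shift before turn [ 5.330e+00  1.087e+01 -1.000e-02]  after turn [10.62  5.81 -0.02] t 10.9
pos [ 0.6288 -0.1532  0.1405] ydir 110.7 tilt [0.0039 0.    ] q1,q6 [ 0.07 -1.28] | turn az units -10.97 | shift before turn [ 5.330e+00  1.087e+01 -1.000e-02]  after turn [-5.81 10.62  0.03] t 10.9
pos [ 0.6288 -0.1532  0.1405] ydir 110.7 tilt [0.0039 0.    ] q1,q6 [ 0.07 -1.28] | turn az units -0.01 | shift before turn [ 5.330e+00  1.087e+01 -1.000e-02]  after turn [ 5.320e+00  1.087e+01 -1.000e-02] t 10.9
```

Emit:
servo_tool --rows "0 0 0 0 0 1;0 0 0 0 0 1;0 0 0 0 0 1;0 0 0 0 0 1;0 0 0 0 0 0.13"

```text
time_s: 11.37
eef_pos: [0.6273, -0.153, 0.1365]
tool_rot: [-0.001, 0.001, 1.0, 0.0]
wrist_force: [-0.5, 0.4, -0.1]
width: 0.0855
gripper_force: 0.0
```

Emit:
servo_tool --rows "1 0.94 0 0 0 0;1 0.94 0 0 0 0;1 0.94 0 0 0 0;1 0.94 0 0 0 0;1 0.94 0 0 0 0"

```text
time_s: 11.78
eef_pos: [0.5264, -0.0586, 0.1369]
tool_rot: [-0.001, -0.001, 1.0, 0.0]
wrist_force: [0.3, 0.5, 0.8]
width: 0.0854
gripper_force: 0.0
```

Emit:
servo_tool --rows "1 0.94 0 0 0 0;1 0.94 0 0 0 0;1 0.94 0 0 0 0;0.8 0.75 0 0 0 0;0 0 0 0 0 0"

```text
time_s: 12.2
eef_pos: [0.45, 0.014, 0.1379]
tool_rot: [0.0, -0.003, 1.0, 0.001]
wrist_force: [0.1, -0.7, -0.4]
width: 0.0851
gripper_force: 0.0
```

Run:
```python
from h import *
f=grab_frame("wrist");P=cloud(f);np.savez("w4.npz",P=P,rgb=f["frame"]);cv2.imwrite("pics/w4.png",f["frame"][...,::-1])
c=(.4524,.0125)
q=near(P,(.449,.008),.017,.023,.066);print("green",rect(q[:,:2]),len(q))
for lo,hi in((.03,.0335),(.04,.09),(.094,.1),(.105,.113),(.122,.13)):
    q=near(P,c,lo,hi,.04);print(lo,rect(q[:,:2]) if len(q)>5 else "",len(q))
plan((.4524,.0125),.14,90)
```

```text
green (array([448.7,   8.1]), array([90.2, 90.4]), 75.5) 9104
0.03 (array([437.1,  12.1]), array([41.6, 13.5]), 89.3) 323
0.04 (array([434.4,  11.9]), array([ 1.2, 35.6]), 1.8) 915
0.094 (array([452.3,  12.5]), array([36.5, 36. ]), 2.4) 1706
0.105 (array([452.3,  12.5]), array([24.5, 24. ]), 1.8) 590
0.122 (array([452.2,  12.1]), array([13.1, 12.9]), 5.9) 458
pos [0.451  0.0133 0.1379] ydir 90.3 tilt [0.0006 0.0009] q1,q6 [ 0.48 -2.05] | turn az units 0.06 | shift before turn [-0.07 -0.04 -0.1 ]  after turn [-0.07 -0.04 -0.1 ] t 12.2
```

View pics/w4.png

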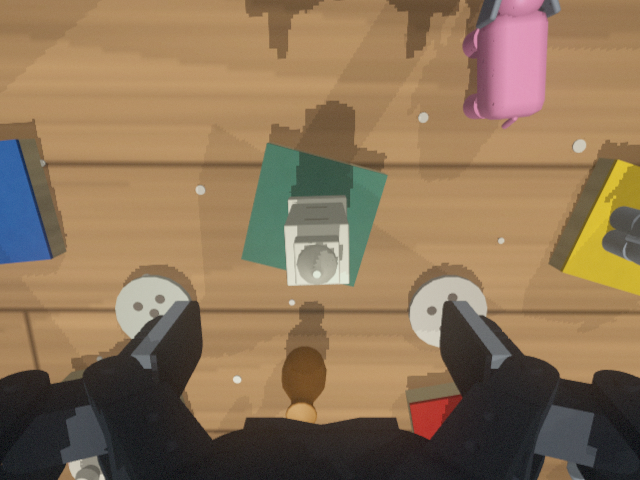

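The wrist view shows the minaret at (318,245) almost square to the tool, with the green stand under it and the vase clear at (305,375). I'll descend and grip.

Emit:
servo_tool --rows "-0.07 -0.04 0.5 0 0 -0.34;0 0 1 0 0 0;0 0 1 0 0 0;0 0 1 0 0 0;0 0 1 0 0 0"

```text
time_s: 12.67
eef_pos: [0.4532, 0.0107, 0.0464]
tool_rot: [-0.001, -0.016, 1.0, -0.0]
wrist_force: [0.4, -0.5, -0.2]
width: 0.0858
gripper_force: 0.0
```

Emit:
servo_tool --rows "0 0 0.7 0 0 0;0 0 0.35 0 0 0;0 0 0.1 0 0 0;0 0 0 0 0 0"

```text
time_s: 13.0
eef_pos: [0.4533, 0.011, 0.0248]
tool_rot: [-0.0, -0.015, 1.0, -0.0]
wrist_force: [0.2, 0.5, -0.4]
width: 0.0854
gripper_force: 0.0
```

Emit:
servo_tool --rows "0 0 0 0 0 0;0 0 0 0 0 0;0 0 0 0 0 0;0 0 0 0 0 0;0 0 0 0 0 0" --grip 1 --force 40

```text
time_s: 13.42
eef_pos: [0.4537, 0.0116, 0.0257]
tool_rot: [0.001, -0.015, 1.0, 0.0]
wrist_force: [-0.1, 0.9, 2.0]
width: 0.0357
gripper_force: 41.8
```

Emit:
servo_tool --rows "0 0 0 0 0 0;0 0 0 0 0 0"

```text
time_s: 13.58
eef_pos: [0.4537, 0.0116, 0.0257]
tool_rot: [0.001, -0.015, 1.0, 0.0]
wrist_force: [-0.7, 1.1, 3.3]
width: 0.0358
gripper_force: 41.9
```

Emit:
servo_tool --rows "0 0 -0.3 0 0 0;0 0 -0.7 0 0 0;0 0 -1 0 0 0;0 0 -0.7 0 0 -0.8;0 0 0 0 0 0"

```text
time_s: 14.0
eef_pos: [0.4546, 0.0115, 0.082]
tool_rot: [0.002, -0.051, 0.999, 0.0]
wrist_force: [0.6, -0.2, -1.2]
width: 0.0359
gripper_force: 41.4
```

Run:
```python
from h import *
print(state()["wrist_force"],state()["width"],state()["torque"])
plan((.4432,-.2421),.0255,96)
```

```text
[ 0.56609991 -0.22381928 -1.1585919 ] 0.03594686719731528 [ 0.01875846 -0.04427201  0.00896289]
pos [0.4546 0.0115 0.082 ] ydir 95.9 tilt [0.004  0.0009] q1,q6 [ 0.47 -1.94] | turn az units -0.02 | shift before turn [  1.88 -12.56   2.81]  after turn [  1.9  -12.55   2.81] t 14.0
```

Emit:
servo_tool --rows "0.07 -0.5 0 0 0 0;0.15 -1 0 0 0 0;0.15 -1 0 0 0 0;0.15 -1 0 0 0 0;0.15 -1 0 0 0 0"

```text
time_s: 14.42
eef_pos: [0.4476, -0.0807, 0.0772]
tool_rot: [-0.001, -0.049, 0.999, 0.0]
wrist_force: [0.2, -0.4, -2.6]
width: 0.0356
gripper_force: 41.3
```

Emit:
servo_tool --rows "0.15 -1 0 0 0 0;0.15 -1 0 0 0 0;0.15 -1 0 0 0 0;0.15 -1 0 0 0 0;0.15 -1 0 0 0 0"

```text
time_s: 14.83
eef_pos: [0.4425, -0.1817, 0.0771]
tool_rot: [-0.001, -0.049, 0.999, 0.0]
wrist_force: [0.3, 0.8, -1.5]
width: 0.0359
gripper_force: 41.3
```

Emit:
servo_tool --rows "0.15 -1 0 0 0 0;0.15 -1 0 0 0 0;0.13 -0.75 0 0 0 0;0 -0.3 0 0 0 0;0 0 0 0 0 0"

```text
time_s: 15.25
eef_pos: [0.4402, -0.2431, 0.0773]
tool_rot: [-0.001, -0.048, 0.999, 0.0]
wrist_force: [-0.4, 0.6, -2.1]
width: 0.0356
gripper_force: 41.3
```

Emit:
servo_tool --rows "0 0 0.5 0 0 0;0 0 0.9 0 0 0;0 0 0.6 0 0 0;0 0 0.3 0 0 0;0 0 0 0 0 0"

```text
time_s: 15.67
eef_pos: [0.4402, -0.2411, 0.0306]
tool_rot: [-0.002, -0.05, 0.999, 0.001]
wrist_force: [-0.8, -0.1, -0.7]
width: 0.0358
gripper_force: 41.3
```

Run:
```python
from h import *
f=grab_frame("wrist");P=cloud(f);f=grab_frame("wrist");P=cloud(f);p=state()["eef_pos"]
q=near(P,(.442,-.242),.017,.0235,.066);print("blue",rect(q[:,:2]),len(q))
for lo,hi in((.094,.108),(.108,.116)):
    q=near(P,p,lo,hi,.016);print(lo,rect(q[:,:2]) if len(q)>5 else "",len(q))
plan((.4432,-.2421),.0255,96);print(state()["wrist_force"])
```

```text
blue (array([ 428.8, -243.4]), array([64.8, 90.6]), 6.2) 15295
0.094 (array([ 437.5, -242.7]), array([23.7, 31.9]), 12.4) 1204
0.108 (array([ 428.2, -243.1]), array([ 1.8, 18.8]), 4.0) 970
pos [ 0.4416 -0.2419  0.0332] ydir 95.8 tilt [-0.0002 -0.0004] q1,q6 [-0.1  -1.37] | turn az units -0.05 | shift before turn [-0.08 -0.02  0.38]  after turn [-0.08 -0.02  0.38] t 15.8
[ 0.37497877  0.02148379 -1.40556823]
```

Emit:
servo_tool --rows "-0.07 -0.01 0.2 0 0 0;0 0 0.1 0 0 0;0 0 0 0 0 0"

```text
time_s: 16.02
eef_pos: [0.4429, -0.242, 0.0268]
tool_rot: [-0.0, -0.05, 0.999, 0.0]
wrist_force: [0.7, 0.8, -2.9]
width: 0.036
gripper_force: 41.3
```

Emit:
servo_tool --rows "0 0 0.05 0 0 0;0 0 0 0 0 0"

```text
time_s: 16.18
eef_pos: [0.4429, -0.2421, 0.026]
tool_rot: [0.0, -0.05, 0.999, 0.0]
wrist_force: [-0.4, 0.1, -1.7]
width: 0.0352
gripper_force: 41.3
```

Emit:
servo_tool --rows "0 0 0.05 0 0 0;0 0 0 0 0 0"

```text
time_s: 16.35
eef_pos: [0.4431, -0.2423, 0.0257]
tool_rot: [0.0, -0.05, 0.999, -0.0]
wrist_force: [-1.0, 1.3, 0.8]
width: 0.0359
gripper_force: 41.8
```

Emit:
servo_tool --rows "0 0 0.04 0 0 0;0 0 0 0 0 0;0 0 0 0 0 0;0 0 0 0 0 0;0 0 0 0 0 0" --grip -1

```text
time_s: 16.77
eef_pos: [0.4429, -0.2422, 0.0242]
tool_rot: [-0.0, -0.05, 0.999, 0.0]
wrist_force: [0.1, 0.5, 0.5]
width: 0.0853
gripper_force: 0.0
```

Emit:
servo_tool --rows "0 0 0 0 0 0;0 0 -0.3 0 0 0;0 0 -0.7 0 0 0;0 0 -1 0 0 0;0 0 -1 0 0 0"

```text
time_s: 17.18
eef_pos: [0.4425, -0.2422, 0.085]
tool_rot: [-0.0, -0.05, 0.999, 0.0]
wrist_force: [-0.0, -0.6, 0.5]
width: 0.0854
gripper_force: 0.0
```

Emit:
servo_tool --rows "0 0 -1 0 0 0;0 0 -1 0 0 0;0 0 -0.8 0 0 0;0 0 0 0 0 0;0 0 0 0 0 0"

```text
time_s: 17.6
eef_pos: [0.4434, -0.2422, 0.1414]
tool_rot: [0.001, -0.05, 0.999, -0.0]
wrist_force: [0.4, -0.3, -0.3]
width: 0.0857
gripper_force: 0.0
```

Run:
```python
from h import *
f=grab_frame("wrist");P=cloud(f)
q=near(P,(.442,-.242),.017,.023,.066);print("blue",rect(q[:,:2]),len(q))
for lo,hi in((.094,.1),(.105,.113),(.122,.13)):
    q=near(P,(.442,-.242),lo,hi,.03);print(lo,rect(q[:,:2]) if len(q)>5 else "",len(q))
for yd in(96,90,110): plan((.652,.143),.12,yd)
```

```text
blue (array([ 441.9, -242.2]), array([90.5, 90.3]), 6.0) 8773
0.094 (array([ 441.7, -241.7]), array([35.9, 36.2]), 5.7) 1672
0.105 (array([ 441.5, -241.7]), array([23.8, 24.1]), 5.8) 595
0.122 (array([ 441.6, -241.6]), array([12.8, 14. ]), 81.9) 451
pos [ 0.4429 -0.242   0.1401] ydir 95.7 tilt [0.0003 0.0005] q1,q6 [-0.1  -1.37] | turn az units -0.06 | shift before turn [-12.32  18.11   1.02]  after turn [-12.41  18.05   1.02] t 17.6
pos [ 0.4429 -0.242   0.1401] ydir 95.7 tilt [0.0003 0.0005] q1,q6 [-0.1  -1.37] | turn az units 1.14 | shift before turn [-12.32  18.11   1.02]  after turn [-10.46  19.25   1.02] t 17.6
pos [ 0.4429 -0.242   0.1401] ydir 95.7 tilt [0.0003 0.0005] q1,q6 [-0.1  -1.37] | turn az units -2.86 | shift before turn [-12.32  18.11   1.02]  after turn [-16.41  14.51   1.02] t 17.6
```

The minaret is centred on blue to within 0.5 mm and square to it. The beaker is next.

Emit:
servo_tool --rows "-0.68 1 0 0 0 0;-0.68 1 0 0 0 0;-0.68 1 0 0 0 0;-0.68 1 0 0 0 0;-0.68 1 0 0 0 0"

```text
time_s: 18.07
eef_pos: [0.5003, -0.1347, 0.1389]
tool_rot: [-0.001, -0.05, 0.999, 0.0]
wrist_force: [0.5, 0.2, 0.1]
width: 0.0853
gripper_force: 0.0
```

Emit:
servo_tool --rows "-0.68 1 0 0 0 0;-0.68 1 0 0 0 0;-0.68 1 0 0 0 0;-0.68 1 0 0 0 0;-0.68 1 0 0 0 0"

```text
time_s: 18.48
eef_pos: [0.5581, -0.0284, 0.1388]
tool_rot: [-0.001, -0.05, 0.999, -0.0]
wrist_force: [0.7, -0.5, -0.6]
width: 0.0856
gripper_force: 0.0
```

Emit:
servo_tool --rows "-0.68 1 0 0 0 0;-0.68 1 0 0 0 0;-0.68 1 0 0 0 0;-0.68 1 0 0 0 0;-0.68 1 0 0 0 0"

```text
time_s: 18.9
eef_pos: [0.6158, 0.0777, 0.1386]
tool_rot: [-0.001, -0.05, 0.999, -0.0]
wrist_force: [0.0, 0.1, 0.1]
width: 0.0855
gripper_force: 0.0
```

Emit:
servo_tool --rows "-0.68 1 0 0 0 0;-0.68 1 0 0 0 0;-0.68 1 0 0 0 0;-0.1 0.1 0 0 0 0;0 0 0 0 0 0"

```text
time_s: 19.32
eef_pos: [0.6519, 0.1436, 0.1377]
tool_rot: [-0.002, -0.051, 0.999, -0.001]
wrist_force: [0.2, -1.6, -0.1]
width: 0.0854
gripper_force: 0.0
```

Run:
```python
from h import *
f=grab_frame("wrist");P=cloud(f);c=(.652,.143)
q=near(P,(.647,.144),.017,.0235,.066);print("red",rect(q[:,:2]),len(q))
for lo,hi in((.03,.065),(.073,.08)):
    q=near(P,c,lo,hi,.035);print(lo,rect(q[:,:2]) if len(q)>5 else "",len(q),circ(q,.026))
plan((.652,.143),.14,96)
```

```text
red (array([647.3, 144.7]), array([90.5, 90.3]), 11.6) 8695
0.03 (array([649.2, 144.8]), array([46.1, 45.5]), 17.4) 3064 (array([0.6428, 0.1431]), np.float64(0.0068), 3064)
0.073 (array([652.2, 143.1]), array([50.6, 51. ]), 5.8) 2166 (array([0.6526, 0.1431]), np.float64(0.0033), 2166)
pos [0.6518 0.1428 0.1384] ydir 95.8 tilt [-0.0026 -0.0011] q1,q6 [ 0.51 -1.98] | turn az units -0.05 | shift before turn [-0.01  0.01 -0.08]  after turn [-0.01  0.01 -0.08] t 19.4
```

Emit:
servo_tool --rows "-0.02 0.01 0.5 0 0 0;0 0 1 0 0 0;0 0 1 0 0 0;0 0 1 0 0 0;0 0 1 0 0 0"

```text
time_s: 19.78
eef_pos: [0.6521, 0.1418, 0.0487]
tool_rot: [-0.0, -0.049, 0.999, 0.0]
wrist_force: [0.3, 1.0, 0.0]
width: 0.0854
gripper_force: 0.0
```

Emit:
servo_tool --rows "0 0 1 0 0 0;0 0 1 0 0 0;0 0 0.6 0 0 0;0 0 0.3 0 0 0;0 0 0 0 0 0"

```text
time_s: 20.2
eef_pos: [0.6517, 0.142, -0.0095]
tool_rot: [-0.001, -0.05, 0.999, -0.0]
wrist_force: [0.2, -0.4, 0.2]
width: 0.0854
gripper_force: 0.0
```

Emit:
servo_tool --rows "0 0 0 0 0 0;0 0 0 0 0 0;0 0 0 0 0 0;0 0 0 0 0 0;0 0 0 0 0 0" --grip 1 --force 40

```text
time_s: 20.62
eef_pos: [0.6538, 0.1431, -0.0059]
tool_rot: [0.001, -0.05, 0.999, 0.0]
wrist_force: [-0.8, 0.3, 5.9]
width: 0.0521
gripper_force: 42.5
```

Emit:
servo_tool --rows "0 0 0 0 0 0;0 0 0 0 0 0"

```text
time_s: 20.78
eef_pos: [0.6538, 0.1431, -0.0059]
tool_rot: [0.001, -0.05, 0.999, 0.0]
wrist_force: [-1.8, 0.6, 5.7]
width: 0.052
gripper_force: 42.6
```

Emit:
servo_tool --rows "0 0 -0.3 0 0 0;0 0 -0.7 0 0 0;0 0 -1 0 0 0;0 0 -1 0 0 0;0 0 -1 0 0 0"

```text
time_s: 21.2
eef_pos: [0.6524, 0.1429, 0.0734]
tool_rot: [-0.0, -0.05, 0.999, 0.0]
wrist_force: [0.8, 0.1, -1.8]
width: 0.0521
gripper_force: 42.3
```

Emit:
servo_tool --rows "0 0 0 0 0 0;0 0 0 0 0 0"

```text
time_s: 21.37
eef_pos: [0.6534, 0.1434, 0.074]
tool_rot: [0.001, -0.05, 0.999, 0.001]
wrist_force: [-0.6, -1.0, -2.7]
width: 0.0516
gripper_force: 42.3
```

Run:
```python
from h import *
print(state()["wrist_force"],state()["width"])
plan((.4502,.0081),-.006,96)
```

```text
[-0.624036   -0.95538632 -2.74897161] 0.05157499006969886
pos [0.6534 0.1434 0.074 ] ydir 95.7 tilt [0.0023 0.0017] q1,q6 [ 0.51 -1.98] | turn az units -0.06 | shift before turn [10.79 -5.72  3.97]  after turn [10.82 -5.67  3.97] t 21.4
```

Emit:
servo_tool --rows "0.5 -0.26 0 0 0 0;1 -0.53 0 0 0 0;1 -0.53 0 0 0 0;1 -0.53 0 0 0 0;1 -0.53 0 0 0 0"

```text
time_s: 21.78
eef_pos: [0.5659, 0.0859, 0.0702]
tool_rot: [-0.002, -0.05, 0.999, -0.0]
wrist_force: [0.4, 0.2, -1.8]
width: 0.0522
gripper_force: 42.3
```

Emit:
servo_tool --rows "1 -0.53 0 0 0 0;1 -0.53 0 0 0 0;1 -0.53 0 0 0 0;1 -0.53 0 0 0 0;1 -0.53 0 0 0 0"

```text
time_s: 22.2
eef_pos: [0.4718, 0.0232, 0.0706]
tool_rot: [-0.001, -0.05, 0.999, -0.0]
wrist_force: [-0.2, 0.8, -3.2]
width: 0.0516
gripper_force: 42.3
```

Emit:
servo_tool --rows "1 -0.53 0 0 0 0;0.3 -0.16 0 0 0 0;0 0 0.5 0 0 0;0 0 1 0 0 0;0 0 1 0 0 0"

```text
time_s: 22.62
eef_pos: [0.4496, 0.0081, 0.021]
tool_rot: [0.0, -0.05, 0.999, 0.001]
wrist_force: [0.9, 0.2, -2.3]
width: 0.0522
gripper_force: 42.3
```

Emit:
servo_tool --rows "0 0 0.6 0 0 0;0 0 0.3 0 0 0;0 0 0 0 0 0;0 0 0 0 0 0"

```text
time_s: 22.95
eef_pos: [0.4495, 0.0076, 0.0043]
tool_rot: [-0.0, -0.05, 0.999, -0.0]
wrist_force: [0.4, 0.4, -1.6]
width: 0.0523
gripper_force: 42.3
```

Run:
```python
from h import *
f=grab_frame("wrist");f=grab_frame("wrist");P=cloud(f);p=state()["eef_pos"]
z=p[2]+.006+.02+.055;q=near(P,p,z-.003,z+.004,.0255);print("rim",rect(q[:,:2]),len(q))
plan((.4502,.0081),-.006,96)
```

```text
rim (array([443.9,   7.3]), array([38.5, 50.4]), 6.0) 6087
pos [0.4501 0.0078 0.0053] ydir 95.7 tilt [0.0015 0.0003] q1,q6 [ 0.47 -1.94] | turn az units -0.05 | shift before turn [-0.01  0.01  0.56]  after turn [-0.01  0.01  0.56] t 23.1
```

Emit:
servo_tool --rows "0 0 0.25 0 0 0;0 0 0.1 0 0 0;0 0 0 0 0 0"

```text
time_s: 23.3
eef_pos: [0.4489, 0.0076, -0.0032]
tool_rot: [-0.0, -0.05, 0.999, 0.0]
wrist_force: [0.3, 0.8, -2.3]
width: 0.0522
gripper_force: 42.3
```

Emit:
servo_tool --rows "0 0 0.07 0 0 0;0 0 0 0 0 0"

```text
time_s: 23.47
eef_pos: [0.4491, 0.0075, -0.0043]
tool_rot: [-0.0, -0.05, 0.999, 0.0]
wrist_force: [-0.1, -0.6, -2.7]
width: 0.0516
gripper_force: 42.3
```

Emit:
servo_tool --rows "0 0 0.05 0 0 0;0 0 0 0 0 0"

```text
time_s: 23.63
eef_pos: [0.4492, 0.0076, -0.0053]
tool_rot: [-0.0, -0.05, 0.999, 0.0]
wrist_force: [0.1, 0.4, -1.9]
width: 0.0516
gripper_force: 42.3
```

Emit:
servo_tool --rows "0 0 0.05 0 0 0;0 0 0 0 0 0"

```text
time_s: 23.8
eef_pos: [0.4494, 0.0076, -0.0058]
tool_rot: [0.0, -0.05, 0.999, -0.0]
wrist_force: [-1.4, 0.8, 1.1]
width: 0.0524
gripper_force: 42.5
```

Emit:
servo_tool --rows "0 0 0.04 0 0 0;0 0 0 0 0 0;0 0 0 0 0 0;0 0 0 0 0 0;0 0 0 0 0 0" --grip -1

```text
time_s: 24.22
eef_pos: [0.4493, 0.0076, -0.0069]
tool_rot: [0.0, -0.05, 0.999, 0.0]
wrist_force: [-0.1, -0.2, -0.4]
width: 0.0853
gripper_force: 0.0
```

Emit:
servo_tool --rows "0 0 0 0 0 0;0 0 -0.3 0 0 0;0 0 -0.7 0 0 0;0 0 -1 0 0 0;0 0 -1 0 0 0"

```text
time_s: 24.63
eef_pos: [0.4489, 0.0073, 0.0539]
tool_rot: [-0.0, -0.05, 0.999, -0.0]
wrist_force: [0.6, -0.3, 0.4]
width: 0.0855
gripper_force: 0.0
```

Emit:
servo_tool --rows "0 0 -1 0 0 0;0 0 -1 0 0 0;0 0 -1 0 0 0;0 0 -1 0 0 0;0 0 -0.4 0 0 0"

```text
time_s: 25.05
eef_pos: [0.4504, 0.0075, 0.1446]
tool_rot: [0.002, -0.05, 0.999, 0.0]
wrist_force: [-0.1, 0.5, 0.6]
width: 0.0855
gripper_force: 0.0
```

Emit:
servo_tool --rows "0 0 0 0 0 0;0 0 0 0 0 0"

```text
time_s: 25.22
eef_pos: [0.4491, 0.0077, 0.1405]
tool_rot: [-0.0, -0.05, 0.999, 0.0]
wrist_force: [-0.5, 0.6, -0.6]
width: 0.0854
gripper_force: 0.0
```

Run:
```python
from h import *
f=grab_frame("wrist");P=cloud(f);c=(.449,.008)
q=near(P,c,.017,.0235,.066);print("green",rect(q[:,:2]),len(q))
q=near(P,c,.073,.08,.035);print("beaker",rect(q[:,:2]),len(q))
for yd in(176,0,90): plan((.460,.259),.14,yd)
```

```text
green (array([448.8,   8.2]), array([90.2, 90.5]), 75.5) 8184
beaker (array([448.1,   7.9]), array([50.7, 51.3]), 58.9) 2126
pos [0.4487 0.0076 0.1397] ydir 95.7 tilt [-0.0018  0.0001] q1,q6 [ 0.47 -1.94] | turn az units -16.06 | shift before turn [-1.820e+00  1.245e+01 -1.000e-02]  after turn [-12.58   0.31  -0.04] t 25.3
pos [0.4487 0.0076 0.1397] ydir 95.7 tilt [-0.0018  0.0001] q1,q6 [ 0.47 -1.94] | turn az units -16.86 | shift before turn [-1.820e+00  1.245e+01 -1.000e-02]  after turn [-12.57  -0.57  -0.04] t 25.3
pos [0.4487 0.0076 0.1397] ydir 95.7 tilt [-0.0018  0.0001] q1,q6 [ 0.47 -1.94] | turn az units 1.14 | shift before turn [-1.820e+00  1.245e+01 -1.000e-02]  after turn [-5.700e-01  1.257e+01 -1.000e-02] t 25.3
```

The beaker is centred on green. The elephant is next, so I'll turn the tool to close across its body.

Emit:
servo_tool --rows "0 0 0 0 0 -1;0 0 0 0 0 -1;0 0 0 0 0 -1;0 0 0 0 0 -1;0 0 0 0 0 -1"

```text
time_s: 25.68
eef_pos: [0.4484, 0.0074, 0.1392]
tool_rot: [-0.001, -0.267, 0.964, 0.0]
wrist_force: [0.7, -1.1, 0.1]
width: 0.0855
gripper_force: 0.0
```

Emit:
servo_tool --rows "0 0 0 0 0 -1;0 0 0 0 0 -1;0 0 0 0 0 -1;0 0 0 0 0 -1;0 0 0 0 0 -1"

```text
time_s: 26.1
eef_pos: [0.4485, 0.0074, 0.1392]
tool_rot: [-0.001, -0.469, 0.883, 0.0]
wrist_force: [0.9, 0.6, -0.5]
width: 0.0853
gripper_force: 0.0
```

Emit:
servo_tool --rows "0 0 0 0 0 -1;0 0 0 0 0 -1;0 0 0 0 0 -1;0 0 0 0 0 -1;0 0 0 0 0 -1"

```text
time_s: 26.52
eef_pos: [0.4485, 0.0074, 0.1392]
tool_rot: [-0.001, -0.649, 0.761, 0.001]
wrist_force: [0.7, -0.4, 0.1]
width: 0.0857
gripper_force: 0.0
```

Emit:
servo_tool --rows "0 0 0 0 0 -1;-0.6 0 0 0 0 0;-1 0.02 0 0 0 0;-1 0.02 0 0 0 0;-1 0.02 0 0 0 0"

```text
time_s: 26.93
eef_pos: [0.4527, 0.0799, 0.1393]
tool_rot: [-0.001, -0.68, 0.733, 0.0]
wrist_force: [0.5, 0.0, -0.4]
width: 0.0855
gripper_force: 0.0
```

Emit:
servo_tool --rows "-1 0.03 0 0 0 0;-1 0.03 0 0 0 0;-1 0.03 0 0 0 0;-1 0.03 0 0 0 0;-1 0.03 0 0 0 0"

```text
time_s: 27.35
eef_pos: [0.4571, 0.18, 0.1392]
tool_rot: [-0.001, -0.68, 0.733, 0.0]
wrist_force: [-0.2, -0.3, 0.8]
width: 0.0854
gripper_force: 0.0
```

Emit:
servo_tool --rows "-1 0.03 0 0 0 0;-1 0.03 0 0 0 0;-1 0.03 0 0 0 0;-0.8 0.03 0 0 0 0;0 0 0 0 0 0"

```text
time_s: 27.77
eef_pos: [0.4604, 0.257, 0.1389]
tool_rot: [-0.002, -0.681, 0.732, 0.0]
wrist_force: [-0.2, -0.4, -1.3]
width: 0.0853
gripper_force: 0.0
```

Run:
```python
from h import *
f=grab_frame("wrist");f=grab_frame("wrist");P=cloud(f);np.savez("w5.npz",P=P,rgb=f["frame"]);cv2.imwrite("pics/w5.png",f["frame"][...,::-1])
q=near(P,(.461,.258),.017,.0235,.066);print("yellow",rect(q[:,:2]),len(q))
for r in pinpoint(f,"elephant")[:3]:
    print(r["p"],r["location"])
q=near(P,(.46,.259),.0695,.08,.05);q=q[q[:,1]<.285]
print("back",rect(q[:,:2]),len(q),np.percentile(q,99.5,0),np.percentile(q,.5,0))
# body axis: midline of side edges per y slice
s=[];
for y in np.arange(.238,.284,.004):
    k=q[abs(q[:,1]-y)<.002];s.append((y,k[:,0].min(),k[:,0].max()));print((np.array(s[-1])*1000).round(1),end=" ")
s=np.array(s);print("axis",np.degrees(np.polyfit(s[:,0],(s[:,1]+s[:,2])/2,1)[0]))
plan((.460,.259),.14,176)
```

```text
yellow (array([460.1, 258.5]), array([90.4, 90.2]), 73.4) 8752
0.93 [0.8035, 0.5783]
0.86 [0.0727, 0.7273]
0.55 [0.469, 0.5056]
back (array([460.6, 258.3]), array([58.1, 36.8]), 83.1) 4224 [0.48035016 0.28457995 0.07555782] [0.44100815 0.23028242 0.0696257 ]
[238.  439.9 472.4] [242.  440.  472.6] [246.  440.9 473.2] [250.  441.  474.1] [254.  441.9 474.2] [258.  442.1 474.8] [262.  443.  475.1] [266.  443.1 475.5] [270.  443.5 476.5] [274.  444.3 476.1] [278.  444.5 477.7] [282.  444.7 482.1] axis 8.065031631159592
pos [0.4609 0.2549 0.1402] ydir 175.7 tilt [-0.0011 -0.0011] q1,q6 [ 0.89 -0.96] | turn az units -0.05 | shift before turn [-0.2   0.06  0.01]  after turn [-0.2   0.06  0.01] t 27.9
```

View pics/w5.png

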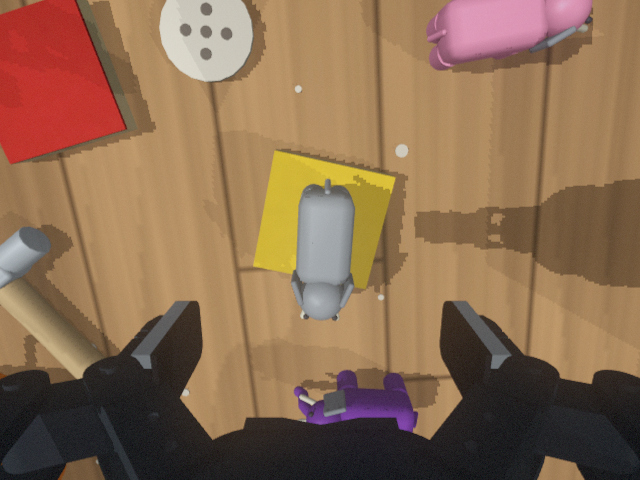

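The wrist view shows the grey elephant at (325,245) on yellow with its head toward the bottom of the image. The hammer (20,255) and the purple decoy (360,405) are clear of it. I'll refine its origin and axis.

Run:
```python
from h import *
P=np.load("w5.npz")["P"]
q=near(P,(.46,.262),.022,.09,.08)
for yaw in(83,84):
    a=np.radians(yaw);e=np.array([np.cos(a),np.sin(a)]);n=np.array([-e[1],e[0]]);o=np.array([.4585,.258])
    d=q[:,:2]-o;s=d@e;l=d@n;m=abs(l)<.03
    print(yaw,"extent along",np.percentile(s[m],[.2,1,99,99.8]).round(4))
    hh=[]
    for lo in np.arange(-.048,.075,.008):
        k=m&(s>=lo)&(s<lo+.008)
        b=k&(q[:,2]>.066)
        if k.sum()>5: hh.append((round(lo+.004,3),k.sum(),q[k,2].max().round(4),*(((l[b].min()*1e3).round(1),(l[b].max()*1e3).round(1)) if b.sum()>5 else ())))
    print(*hh,sep="\n")
    k=m&(s<-.02)&(abs(l)<.002); print("tail slice",np.c_[s[k],q[k,2]][np.argsort(s[k])][::40].round(4).tolist())
```

```text
83 extent along [-0.0448 -0.0369  0.053   0.06  ]
(np.float64(-0.044), np.int64(45), np.float64(0.0229))
(np.float64(-0.036), np.int64(129), np.float64(0.0636))
(np.float64(-0.028), np.int64(823), np.float64(0.0737), np.float64(-15.9), np.float64(16.1))
(np.float64(-0.02), np.int64(765), np.float64(0.0756), np.float64(-17.5), np.float64(17.4))
(np.float64(-0.012), np.int64(718), np.float64(0.0766), np.float64(-17.5), np.float64(17.7))
(np.float64(-0.004), np.int64(716), np.float64(0.0757), np.float64(-17.1), np.float64(17.7))
(np.float64(0.004), np.int64(670), np.float64(0.0762), np.float64(-17.5), np.float64(17.5))
(np.float64(0.012), np.int64(662), np.float64(0.0756), np.float64(-17.8), np.float64(17.7))
(np.float64(0.02), np.int64(644), np.float64(0.0757), np.float64(-17.7), np.float64(17.5))
(np.float64(0.028), np.int64(779), np.float64(0.0779), np.float64(-20.6), np.float64(20.2))
(np.float64(0.036), np.int64(800), np.float64(0.0813), np.float64(-18.6), np.float64(18.8))
(np.float64(0.044), np.int64(441), np.float64(0.0818), np.float64(-16.5), np.float64(15.5))
(np.float64(0.052
[... 869 characters left out ...]
4(0.012), np.int64(659), np.float64(0.0756), np.float64(-18.0), np.float64(17.4))
(np.float64(0.02), np.int64(646), np.float64(0.0757), np.float64(-18.0), np.float64(17.1))
(np.float64(0.028), np.int64(778), np.float64(0.0779), np.float64(-21.1), np.float64(19.7))
(np.float64(0.036), np.int64(805), np.float64(0.0813), np.float64(-19.2), np.float64(18.3))
(np.float64(0.044), np.int64(431), np.float64(0.0818), np.float64(-17.2), np.float64(14.8))
(np.float64(0.052), np.int64(196), np.float64(0.0792), np.float64(-13.3), np.float64(11.5))
(np.float64(0.06), np.int64(38), np.float64(0.0575))
tail slice [[-0.0448, 0.0221], [-0.0332, 0.0584], [-0.0297, 0.0516], [-0.0271, 0.0717], [-0.0237, 0.0733]]
```

Emit:
servo_tool --rows "0 0 0.3 0 0 0.48;-0.32 0.13 0.7 0 0 0;0 0 1 0 0 0;0 0 1 0 0 0;0 0 1 0 0 0"

```text
time_s: 28.33
eef_pos: [0.4593, 0.2612, 0.0603]
tool_rot: [0.0, -0.664, 0.747, 0.0]
wrist_force: [0.3, -0.1, 0.2]
width: 0.0853
gripper_force: 0.0
```

Emit:
servo_tool --rows "0 0 1 0 0 0;0 0 0.5 0 0 0;0 0 0.2 0 0 0;0 0 0 0 0 0;0 0 0 0 0 0"

```text
time_s: 28.75
eef_pos: [0.4599, 0.2621, 0.0282]
tool_rot: [0.001, -0.665, 0.747, -0.0]
wrist_force: [0.6, -0.3, 0.1]
width: 0.0853
gripper_force: 0.0
```

Run:
```python
from h import *
grab_frame("top")
plan((.459,.2615),-.004,173.3)
```

```text
pos [0.46   0.2624 0.0285] ydir 173.3 tilt [0.0017 0.0013] q1,q6 [ 0.9  -1.02] | turn az units 0.00 | shift before turn [0.05 0.05 1.63]  after turn [0.05 0.05 1.63] t 28.8
```

Emit:
servo_tool --rows "0.03 0.05 0.6 0 0 0;0 0 0.6 0 0 0;0 0 0.3 0 0 0;0 0 0.1 0 0 0;0 0 0 0 0 0"

```text
time_s: 29.22
eef_pos: [0.4577, 0.261, -0.0061]
tool_rot: [-0.001, -0.665, 0.747, -0.0]
wrist_force: [0.3, -0.6, 0.2]
width: 0.0854
gripper_force: 0.0
```

Emit:
servo_tool --rows "0 0 0 0 0 0;0 0 0 0 0 0;0 0 0 0 0 0;0 0 0 0 0 0;0 0 0 0 0 0" --grip 1 --force 40

```text
time_s: 29.63
eef_pos: [0.4586, 0.2618, -0.0044]
tool_rot: [0.001, -0.665, 0.747, 0.0]
wrist_force: [0.1, -0.7, 1.2]
width: 0.0361
gripper_force: 41.0
```

Emit:
servo_tool --rows "0 0 0 0 0 0;0 0 0 0 0 0;0 0 0 0 0 0"

```text
time_s: 29.88
eef_pos: [0.4585, 0.2618, -0.0045]
tool_rot: [0.001, -0.665, 0.747, -0.0]
wrist_force: [-0.1, 0.5, 2.1]
width: 0.0356
gripper_force: 41.0
```

Emit:
servo_tool --rows "0 0 -0.3 0 0 0;0 0 -0.7 0 0 0;0 0 -1 0 0 0;0 0 -1 0 0 0;0 0 -1 0 0 0"

```text
time_s: 30.3
eef_pos: [0.4575, 0.261, 0.075]
tool_rot: [-0.001, -0.665, 0.747, 0.0]
wrist_force: [1.0, 0.4, -2.3]
width: 0.0355
gripper_force: 40.6
```

Emit:
servo_tool --rows "0 0 0 0 0 -0.9;0 0 0 0 0 -0.9;0 0 0 0 0 -0.9;0 0 0 0 0 -0.9;0 0 0 0 0 -0.06"

```text
time_s: 30.72
eef_pos: [0.4576, 0.2611, 0.0743]
tool_rot: [0.001, 0.776, -0.631, -0.0]
wrist_force: [0.1, 1.1, -2.5]
width: 0.0355
gripper_force: 40.7
```

Run:
```python
from h import *
print(state()["wrist_force"],state()["torque"],state()["width"])
plan((.6464,.1478),-.0045,191.6)
```

```text
[ 0.08738961  1.07154647 -2.46606949] [-0.0291004  -0.00608135 -0.00815566] 0.03553708174954011
pos [0.4576 0.2611 0.0743] ydir -168.2 tilt [-0.0017 -0.0009] q1,q6 [ 0.9  -0.69] | turn az units 0.04 | shift before turn [ 7.47 -8.09  3.93]  after turn [ 7.45 -8.12  3.93] t 30.7
```

Emit:
servo_tool --rows "0.47 -0.5 0 0 0 0;0.92 -1 0 0 0 0;0.92 -1 0 0 0 0;0.92 -1 0 0 0 0;0.92 -1 0 0 0 0"

```text
time_s: 31.13
eef_pos: [0.5636, 0.1975, 0.0744]
tool_rot: [0.001, 0.774, -0.633, -0.0]
wrist_force: [0.1, 0.8, -2.5]
width: 0.0359
gripper_force: 40.6
```

Emit:
servo_tool --rows "0.92 -1 0 0 0 0;0.92 -1 0 0 0 0;0.92 -1 0 0 0 0;0.55 -0.6 0 0 0 0;0 0 0 0 0 0"

```text
time_s: 31.55
eef_pos: [0.6483, 0.1456, 0.0733]
tool_rot: [0.001, 0.773, -0.634, -0.0]
wrist_force: [-0.3, 0.3, -3.0]
width: 0.0356
gripper_force: 40.8
```

Emit:
servo_tool --rows "0 0 0.5 0 0 0;0 0 1 0 0 0;0 0 1 0 0 0;0 0 0.6 0 0 0;0 0 0.2 0 0 0"

```text
time_s: 31.97
eef_pos: [0.6444, 0.1479, 0.0052]
tool_rot: [0.002, 0.775, -0.632, -0.002]
wrist_force: [-1.0, 0.6, -3.7]
width: 0.0354
gripper_force: 40.8
```

Emit:
servo_tool --rows "0 0 0 0 0 0;0 0 0 0 0 0"

```text
time_s: 32.13
eef_pos: [0.6472, 0.1484, 0.0099]
tool_rot: [-0.0, 0.775, -0.632, 0.0]
wrist_force: [0.2, 0.8, -1.8]
width: 0.0355
gripper_force: 40.8
```

Run:
```python
from h import *
plan((.6464,.1478),-.0045,191.6)
```

```text
pos [0.6472 0.1484 0.0099] ydir -168.4 tilt [0.001 0.   ] q1,q6 [ 0.53 -0.32] | turn az units 0.01 | shift before turn [0.02 0.05 0.72]  after turn [0.02 0.05 0.72] t 32.1
```

Emit:
servo_tool --rows "0.02 0.03 0.3 0 0 0;0 0 0.2 0 0 0;0 0 0.1 0 0 0;0 0 0 0 0 0"

```text
time_s: 32.47
eef_pos: [0.6461, 0.1474, -0.0036]
tool_rot: [0.0, 0.775, -0.632, -0.0]
wrist_force: [-0.7, 0.0, -3.1]
width: 0.0356
gripper_force: 40.8
```

Emit:
servo_tool --rows "0 0 0.05 0 0 0;0 0 0 0 0 0"

```text
time_s: 32.63
eef_pos: [0.6465, 0.1475, -0.004]
tool_rot: [-0.0, 0.775, -0.632, -0.0]
wrist_force: [-0.4, 0.6, -3.3]
width: 0.0353
gripper_force: 40.8
```

Emit:
servo_tool --rows "0 0 0.05 0 0 0;0 0 0 0 0 0"

```text
time_s: 32.8
eef_pos: [0.6468, 0.1476, -0.0044]
tool_rot: [-0.0, 0.775, -0.632, 0.0]
wrist_force: [0.6, -0.5, 0.1]
width: 0.0355
gripper_force: 40.9
```

Emit:
servo_tool --rows "0 0 0.05 0 0 0;0 0 0 0 0 0"

```text
time_s: 32.97
eef_pos: [0.6469, 0.1475, -0.0044]
tool_rot: [-0.0, 0.775, -0.632, 0.0]
wrist_force: [-2.9, -0.5, 4.8]
width: 0.0358
gripper_force: 41.6
```

Emit:
servo_tool --rows "0 0 0 0 0 0;0 0 0 0 0 0;0 0 0 0 0 0;0 0 0 0 0 0;0 0 0 0 0 0" --grip -1

```text
time_s: 33.38
eef_pos: [0.6465, 0.1475, -0.0062]
tool_rot: [0.0, 0.775, -0.632, -0.0]
wrist_force: [-0.9, -0.1, -0.2]
width: 0.0858
gripper_force: 0.0
```

Emit:
servo_tool --rows "0 0 0 0 0 0;0 0 -0.3 0 0 0;0 0 -0.7 0 0 0;0 0 -1 0 0 0;0 0 -1 0 0 0"

```text
time_s: 33.8
eef_pos: [0.6465, 0.1473, 0.0557]
tool_rot: [0.0, 0.775, -0.632, 0.0]
wrist_force: [1.2, 1.0, -0.1]
width: 0.0855
gripper_force: 0.0
```

Emit:
servo_tool --rows "0 0 -1 0 0 0;0 0 -1 0 0 0;0 0 -1 0 0 0;0 0 -1 0 0 0;0 0 -0.2 0 0 0"

```text
time_s: 34.22
eef_pos: [0.6484, 0.1477, 0.1446]
tool_rot: [-0.003, 0.775, -0.632, 0.002]
wrist_force: [0.0, -0.5, 0.9]
width: 0.0858
gripper_force: 0.0
```

Emit:
servo_tool --rows "0 0 0 0 0 0;0 0 0 0 0 0"

```text
time_s: 34.38
eef_pos: [0.6464, 0.1476, 0.1383]
tool_rot: [-0.0, 0.775, -0.632, -0.0]
wrist_force: [0.8, 0.1, -0.3]
width: 0.0852
gripper_force: 0.0
```

Run:
```python
from h import *
f=grab_frame("wrist");f=grab_frame("wrist");P=cloud(f)
q=near(P,(.647,.1447),.017,.0235,.066);print("red",rect(q[:,:2]),len(q))
q=near(P,(.647,.1447),.023,.09,.09)
a=np.radians(101.6);e=np.array([np.cos(a),np.sin(a)]);n=np.array([-e[1],e[0]]);o=np.array([.6472,.1446])
d=q[:,:2]-o;s=d@e;l=d@n
print("tail",np.percentile(s[abs(l)<.03],[.5,1.5]).round(4),q[:,2].max())
for lo in(-.02,-.012,-.004,.004,.012,.022,.026,.03):
    b=(s>=lo)&(s<lo+.004)&(q[:,2]>.066);print(lo,(l[b].min()*1e3).round(1),(l[b].max()*1e3).round(1))
plan((.627,-.1532),.14,191.6)
plan((.627,-.1532),.14,150)
```

```text
red (array([646.8, 145. ]), array([90.4, 90.1]), 11.6) 8993
tail [-0.0342 -0.0304] 0.08170157819360813
-0.02 -18.3 17.2
-0.012 -18.5 16.7
-0.004 -18.0 16.9
0.004 -18.1 17.0
0.012 -18.3 16.6
0.022 -20.4 17.8
0.026 -21.4 19.4
0.03 -20.6 18.2
pos [0.6458 0.1474 0.1366] ydir -168.4 tilt [-0.0021 -0.0004] q1,q6 [ 0.53 -0.32] | turn az units 0.00 | shift before turn [14.53  3.95 -0.16]  after turn [14.53  3.94 -0.16] t 34.5
pos [0.6458 0.1474 0.1366] ydir -168.4 tilt [-0.0021 -0.0004] q1,q6 [ 0.53 -0.32] | turn az units 8.32 | shift before turn [14.53  3.95 -0.16]  after turn [13.49 -6.7  -0.18] t 34.5
```

Emit:
servo_tool --rows "0.97 0.26 0 0 0 0;0.97 0.26 0 0 0 0;0.97 0.26 0 0 0 0;0.97 0.26 0 0 0 0;0.97 0.26 0 0 0 0"

```text
time_s: 34.9
eef_pos: [0.6398, 0.0463, 0.1366]
tool_rot: [0.001, 0.775, -0.632, -0.001]
wrist_force: [-0.5, 0.2, -0.3]
width: 0.0856
gripper_force: 0.0
```

Emit:
servo_tool --rows "0.97 0.26 0 0 0 0;0.97 0.26 0 0 0 0;0.97 0.26 0 0 0 0;0.97 0.26 0 0 0 0;0.97 0.26 0 0 0 0"

```text
time_s: 35.32
eef_pos: [0.6338, -0.054, 0.1366]
tool_rot: [0.001, 0.775, -0.632, -0.001]
wrist_force: [-0.5, -0.0, 0.1]
width: 0.0854
gripper_force: 0.0
```

Emit:
servo_tool --rows "0.97 0.26 0 0 0 0;0.97 0.26 0 0 0 0;0.97 0.26 0 0 0 0;0.97 0.26 0 0 0 0;0.97 0.26 0 0 0 0"

```text
time_s: 35.73
eef_pos: [0.628, -0.1542, 0.1366]
tool_rot: [0.001, 0.775, -0.632, -0.001]
wrist_force: [0.7, -0.2, 0.8]
width: 0.0851
gripper_force: 0.0
```

Emit:
servo_tool --rows "0 0 0 0 0 0;0 0 0 0 0 0"

```text
time_s: 35.9
eef_pos: [0.628, -0.154, 0.1366]
tool_rot: [0.001, 0.775, -0.633, -0.001]
wrist_force: [0.6, -0.1, 0.1]
width: 0.0853
gripper_force: 0.0
```

Run:
```python
from h import *
f=grab_frame("wrist");f=grab_frame("wrist");P=cloud(f);c=(.627,-.153)
q=near(P,c,.084,.09,.03);print("knob",q.mean(0),len(q)); q=near(P,c,.0585,.066,.035);print("shoulder",rect(q[:,:2]),len(q))
plan((.627,-.1532),-.014)
```

```text
knob [ 0.62778083 -0.15361127  0.08663957] 440
shoulder (array([ 627.6, -152.9]), array([51.1, 51.5]), 26.7) 858
pos [ 0.6284 -0.1528  0.1371] ydir -168.4 tilt [-0.0014  0.0003] q1,q6 [0.07 0.13] | turn az units 0.00 | shift before turn [0.01 0.06 7.55]  after turn [0.01 0.06 7.55] t 36.0
```

Emit:
servo_tool --rows "0.02 0.03 0.5 0 0 0;0 0 1 0 0 0;0 0 1 0 0 0;0 0 1 0 0 0;0 0 1 0 0 0"

```text
time_s: 36.42
eef_pos: [0.6279, -0.1527, 0.0461]
tool_rot: [0.0, 0.775, -0.631, -0.0]
wrist_force: [1.0, -0.3, -0.4]
width: 0.0857
gripper_force: 0.0
```

Emit:
servo_tool --rows "0 0 1 0 0 0;0 0 1 0 0 0;0 0 0.6 0 0 0;0 0 0.35 0 0 0;0 0 0 0 0 0"

```text
time_s: 36.83
eef_pos: [0.627, -0.1532, -0.0131]
tool_rot: [0.001, 0.775, -0.632, -0.001]
wrist_force: [-0.9, -0.4, 0.3]
width: 0.0855
gripper_force: 0.0
```

Emit:
servo_tool --rows "0 0 0 0 0 0;0 0 0 0 0 0;0 0 0 0 0 0;0 0 0 0 0 0;0 0 0 0 0 0" --grip 1 --force 40

```text
time_s: 37.25
eef_pos: [0.6292, -0.1539, -0.0092]
tool_rot: [-0.001, 0.775, -0.632, 0.001]
wrist_force: [-0.5, 1.0, 5.4]
width: 0.051
gripper_force: 42.5
```

Emit:
servo_tool --rows "0 0 0 0 0 0;0 0 0 0 0 0"

```text
time_s: 37.42
eef_pos: [0.6292, -0.1539, -0.0092]
tool_rot: [-0.001, 0.775, -0.632, 0.001]
wrist_force: [-1.4, 0.3, 5.5]
width: 0.0508
gripper_force: 42.6
```

Emit:
servo_tool --rows "0 0 -0.3 0 0 0;0 0 -0.7 0 0 0;0 0 -1 0 0 0;0 0 -1 0 0 0;0 0 -1 0 0 0"

```text
time_s: 37.83
eef_pos: [0.6279, -0.1538, 0.0704]
tool_rot: [0.0, 0.775, -0.632, -0.0]
wrist_force: [0.6, 0.2, -2.1]
width: 0.051
gripper_force: 42.0
```

Emit:
servo_tool --rows "0 0 -1 0 0 0;0 0 -0.5 0 0 0;0 0 0 0 0 0;0 0 0 0 0 0"

```text
time_s: 38.17
eef_pos: [0.6282, -0.1535, 0.0989]
tool_rot: [-0.0, 0.775, -0.632, -0.0]
wrist_force: [-0.7, -0.5, -2.8]
width: 0.0511
gripper_force: 42.0
```

Run:
```python
from h import *
print(state()["wrist_force"],state()["width"])
plan((.4601,.2578),-.009)
```

```text
[-0.6949869  -0.50914075 -2.8115639 ] 0.051133013327191154
pos [ 0.6282 -0.1535  0.0989] ydir -168.4 tilt [0.0003 0.0008] q1,q6 [0.07 0.13] | turn az units 0.00 | shift before turn [-21.83   4.09   5.41]  after turn [-21.83   4.09   5.41] t 38.2
```

Emit:
servo_tool --rows "-0.5 0.09 0 0 0 0;-1 0.19 0 0 0 0;-1 0.19 0 0 0 0;-1 0.19 0 0 0 0;-1 0.19 0 0 0 0"

```text
time_s: 38.58
eef_pos: [0.5918, -0.0678, 0.0968]
tool_rot: [0.001, 0.775, -0.632, -0.001]
wrist_force: [0.2, 1.1, -1.3]
width: 0.0507
gripper_force: 42.0
```

Emit:
servo_tool --rows "-1 0.19 0 0 0 0;-1 0.19 0 0 0 0;-1 0.19 0 0 0 0;-1 0.19 0 0 0 0;-1 0.19 0 0 0 0"

```text
time_s: 39.0
eef_pos: [0.5529, 0.0262, 0.097]
tool_rot: [0.001, 0.775, -0.632, -0.001]
wrist_force: [0.4, -0.1, -0.7]
width: 0.0508
gripper_force: 42.0
```

Emit:
servo_tool --rows "-1 0.19 0 0 0 0;-1 0.19 0 0 0 0;-1 0.19 0 0 0 0;-1 0.19 0 0 0 0;-1 0.19 0 0 0 0"

```text
time_s: 39.42
eef_pos: [0.5142, 0.12, 0.0971]
tool_rot: [0.001, 0.775, -0.632, -0.001]
wrist_force: [-0.3, 0.4, -1.3]
width: 0.0508
gripper_force: 42.0
```

Emit:
servo_tool --rows "-1 0.19 0 0 0 0;-1 0.19 0 0 0 0;-1 0.19 0 0 0 0;-1 0.19 0 0 0 0;-1 0.15 0 0 0 0"

```text
time_s: 39.83
eef_pos: [0.4762, 0.2141, 0.0972]
tool_rot: [0.001, 0.775, -0.632, -0.001]
wrist_force: [0.7, 0.4, -1.3]
width: 0.0511
gripper_force: 42.0
```

Emit:
servo_tool --rows "-1 0.1 0 0 0 0;-0.8 0.05 0 0 0 0;-0.5 0 0 0 0 0;0 0 0.5 0 0 0;0 0 1 0 0 0"

```text
time_s: 40.25
eef_pos: [0.4663, 0.2589, 0.0699]
tool_rot: [-0.001, 0.775, -0.631, 0.0]
wrist_force: [-0.7, 0.4, -1.7]
width: 0.0506
gripper_force: 42.1
```

Emit:
servo_tool --rows "0 0 1 0 0 0;0 0 1 0 0 0;0 0 0.6 0 0 0;0 0 0.3 0 0 0;0 0 0 0 0 0"

```text
time_s: 40.67
eef_pos: [0.4649, 0.2568, 0.0091]
tool_rot: [0.002, 0.775, -0.632, -0.0]
wrist_force: [-0.4, 0.2, -2.4]
width: 0.0507
gripper_force: 42.1
```

Emit:
servo_tool --rows "0 0 0 0 0 0;0 0 0 0 0 0"

```text
time_s: 40.83
eef_pos: [0.4664, 0.2584, 0.0124]
tool_rot: [-0.001, 0.775, -0.632, 0.0]
wrist_force: [0.2, -0.6, -2.0]
width: 0.0509
gripper_force: 42.1
```

Run:
```python
from h import *
plan((.4601,.2578),-.009)
```

```text
pos [0.4664 0.2584 0.0124] ydir -168.4 tilt [0.0016 0.0012] q1,q6 [ 0.88 -0.68] | turn az units 0.00 | shift before turn [-0.03  0.32  1.07]  after turn [-0.03  0.32  1.07] t 40.8
```

Emit:
servo_tool --rows "-0.03 0.16 0 0 0 0;0 0.14 0 0 0 0;0 0 0.4 0 0 0;0 0 0.3 0 0 0;0 0 0.1 0 0 0"

```text
time_s: 41.25
eef_pos: [0.4589, 0.2569, -0.0066]
tool_rot: [0.001, 0.775, -0.632, -0.0]
wrist_force: [-1.1, -0.7, -1.9]
width: 0.0509
gripper_force: 42.1
```

Emit:
servo_tool --rows "0 0 0 0 0 0;0 0 0 0 0 0"

```text
time_s: 41.42
eef_pos: [0.4596, 0.2572, -0.0053]
tool_rot: [0.0, 0.775, -0.632, 0.0]
wrist_force: [-0.6, -0.4, -1.6]
width: 0.0505
gripper_force: 42.1
```

Emit:
servo_tool --rows "0 0 0.1 0 0 0;0 0 0 0 0 0"

```text
time_s: 41.58
eef_pos: [0.4597, 0.2573, -0.0072]
tool_rot: [0.0, 0.775, -0.632, -0.0]
wrist_force: [0.3, -1.3, -2.1]
width: 0.0507
gripper_force: 42.1
```

Emit:
servo_tool --rows "0 0 0.05 0 0 0;0 0 0 0 0 0"

```text
time_s: 41.75
eef_pos: [0.4596, 0.2573, -0.0081]
tool_rot: [0.0, 0.775, -0.632, -0.0]
wrist_force: [-0.1, -0.4, -1.3]
width: 0.051
gripper_force: 42.1
```

Emit:
servo_tool --rows "0 0 0.05 0 0 0;0 0 0 0 0 0"

```text
time_s: 41.92
eef_pos: [0.4596, 0.2573, -0.0091]
tool_rot: [0.0, 0.775, -0.632, -0.0]
wrist_force: [-0.2, -0.3, -1.9]
width: 0.0509
gripper_force: 42.1
```

Emit:
servo_tool --rows "0 0 0.04 0 0 0;0 0 0 0 0 0"

```text
time_s: 42.08
eef_pos: [0.4598, 0.2574, -0.0092]
tool_rot: [-0.0, 0.775, -0.632, 0.0]
wrist_force: [-1.6, -0.7, 2.9]
width: 0.051
gripper_force: 42.3
```

Emit:
servo_tool --rows "0 0 0.03 0 0 0;0 0 0 0 0 0"

```text
time_s: 42.25
eef_pos: [0.4599, 0.2574, -0.0092]
tool_rot: [-0.0, 0.775, -0.632, 0.0]
wrist_force: [-4.2, -1.8, 6.4]
width: 0.0509
gripper_force: 42.8
```

The jar has touched down, so I'll release, rise and check everything.

Emit:
servo_tool --rows "0 0 0 0 0 0;0 0 0 0 0 0;0 0 0 0 0 0;0 0 0 0 0 0;0 0 0 0 0 0" --grip -1

```text
time_s: 42.67
eef_pos: [0.4597, 0.2574, -0.0105]
tool_rot: [-0.0, 0.775, -0.632, -0.0]
wrist_force: [0.4, 0.1, -0.6]
width: 0.0855
gripper_force: 0.0
```

Emit:
servo_tool --rows "0 0 0 0 0 0;0 0 -0.3 0 0 0;0 0 -0.7 0 0 0;0 0 -1 0 0 0;0 0 -1 0 0 0"

```text
time_s: 43.08
eef_pos: [0.4595, 0.257, 0.0503]
tool_rot: [0.0, 0.775, -0.632, 0.0]
wrist_force: [-0.4, 0.5, 0.2]
width: 0.0852
gripper_force: 0.0
```

Emit:
servo_tool --rows "0 0 -1 0 0 0;0 0 -1 0 0 0;0 0 -1 0 0 0;0 0 -1 0 0 0;0 0 -0.3 0 0 0"

```text
time_s: 43.5
eef_pos: [0.461, 0.258, 0.1399]
tool_rot: [-0.003, 0.775, -0.632, 0.001]
wrist_force: [0.0, 0.3, 0.8]
width: 0.0853
gripper_force: 0.0
```

Emit:
servo_tool --rows "0 0 0 0 0 0;0 0 0 0 0 0;0 0 0 0 0 0"

```text
time_s: 43.75
eef_pos: [0.4591, 0.257, 0.1341]
tool_rot: [0.001, 0.775, -0.632, -0.0]
wrist_force: [0.8, 0.3, 0.8]
width: 0.0856
gripper_force: 0.0
```

Run:
```python
from h import *
f=grab_frame("wrist");P=cloud(f);c=(.46,.258)
q=near(P,c,.017,.0235,.066);print("yellow",rect(q[:,:2]),len(q))
q=near(P,c,.084,.09,.03);print("knob",q.mean(0),len(q)); q=near(P,c,.0585,.066,.035);print("shoulder",rect(q[:,:2]))
g=grab_frame("scene");cv2.imwrite("pics/end.png",g["frame"][...,::-1])
for n in("top",):
    f=grab_frame(n);P=cloud(f)
    for m in masks_of(f,"vase")[:1]: print("vase now",np.median(P[m["mask"]],0))
```

```text
yellow (array([459.9, 258.8]), array([90.6, 90.3]), 73.4) 9048
knob [0.46027555 0.25800531 0.08678008] 437
shoulder (array([460.2, 258.6]), array([50.9, 51.5]), 69.1)
vase now [nan nan nan]
```

View pics/end.png

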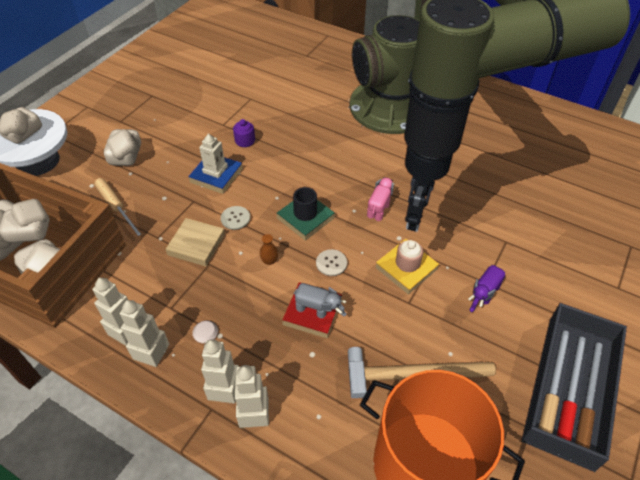

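The final view shows the minaret on blue (212,158), beaker on green (305,205), jar on yellow (410,257) and elephant on red (318,300). The spare block (195,242) is empty and the vase (268,250) has not moved. The gripper is clear of everything, so I'm handing the job in.

```bash
python3 -c "
from workcell import *
print(sign_off())"
```

```text
the job is handed in; nothing more can be done
None
```

The job is handed in after about 44 s: minaret on blue, elephant on red, jar on yellow and beaker on green, each upright and within about 1 mm of its stand's centre, with the block empty and the vase unmoved in the last picture; my first grip on the jar was too high and slid up to the lid, so I set it back down and re-gripped it before carrying it.

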